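# Make up the cornet and tuba job trays

## Task

A cornet and a tuba are being put back together today, so make up their job trays: in the three-compartment tray for the cornet put the smallest mouthpiece, one bottle of valve oil and the U-shaped tuning slide; in the two-compartment tray for the tuba put the largest mouthpiece and the other bottle of oil. One thing to a compartment: the slide lies flat in the long one, the mouthpieces stand on their rims as they do now and the bottles stand upright. Leave the middle-sized mouthpiece and the flat grease tub standing where they are.

Things in the scene. Friction and masses are not known exactly. Their poses are not given: they have to be found in the camera images.
- cornet_tray: The cornet's job tray, fixed: an open wooden tray, 142 x 183 mm (its x, y), 20 mm high, floor 4 mm thick, walls and partitions 5 mm thick and all 20 mm high. Three compartments: one long one, 132 mm (x) by 112 mm (y), centred at x 0, y +30.5 mm; and beside it two small ones, each 63.5 mm (x) by 56 mm (y), centred at x +34.2 and -34.2 mm, y -58.5 mm. Origin: centre of the underside; z up.
- tuba_tray: The tuba's job tray, fixed: an open wooden tray, 86 x 149 mm (its x, y), 20 mm high, floor 4 mm, walls and partition 5 mm thick. Two compartments: the larger 76 mm (x) by 78 mm (y), centred at y +30.5 mm; the smaller 76 mm by 56 mm, centred at y -41.5 mm. Either thing may go in either. Origin: centre of the underside; z up.
- cornet_mouthpiece: The smallest of three silver-plated mouthpieces, standing on its rim with the shank up: rim 27 mm across, 72 mm tall, cup up to 26 mm, above it a round shank 11 mm across tapering to 9.6 mm at the top. About 90 g. Origin: centre of the rim, at the bottom; z up along the shank.
- trombone_mouthpiece: The middle-sized mouthpiece, which stays where it is: rim 38 mm across, 82 mm tall, cup up to 34 mm, shank 13.6 tapering to 12 mm. Origin: centre of the rim, at the bottom; z up.
- tuba_mouthpiece: The largest mouthpiece, standing on its rim with the shank up: rim 49 mm across, 92 mm tall, cup up to 42 mm, above it a round shank 17 mm across tapering to 14.8 mm. About 200 g. Origin: centre of the rim, at the bottom; z up along the shank.
- oil_bottle_a: A closed white plastic bottle of valve oil with a black pointed cap: body 30 mm across and straight-sided up to 58 mm, 84 mm tall in all. About 60 g. Origin: centre of the underside; z up. The two bottles are alike.
- oil_bottle_b: The other bottle of valve oil, just the same: 30 mm across, straight up to 58 mm, 84 mm tall. Origin: centre of the underside; z up.
- tuning_slide: The cornet's tuning slide, a U of brass tube lying flat on the bench: 57 mm wide over its two legs (its y), 103 mm long (x, from -54 mm at the open ends to +49 mm at the bow), tube 13 mm thick. The straight legs run from x -54 to +21 mm. About 80 g. Origin: under its centre of mass, level with the underside, midway between the legs; x towards the bow, z up.
- grease_tub: A flat round tub of slide grease with a grey lid, 47 mm across, 28 mm tall, which stays where it is. Origin: centre of the underside. (All of these stand on a green bench mat, 3 mm thick; its top is at z = 0.003.)
There are look-alikes about, which are no part of the job. Leave any green or yellow look-alike of the oil_bottle_b alone. What is shaped like the tuning_slide but green is not meant.

How it is judged (in metres and radians):
At the end, for the whole second after the job is handed in: Smallest mouthpiece, one oil bottle and (flat, in the long compartment) the slide in the cornet tray; largest mouthpiece and the other bottle in the tuba tray; one per compartment, on its floor, upright within 0.1 rad, at rest. Middle mouthpiece and grease tub within 20 mm of their start, upright ((((x of cornet_mouthpiece in the frame of cornet_tray between 0.0025 and 0.066 m and y of cornet_mouthpiece in the frame of cornet_tray between -0.0865 and -0.0305 m and z of cornet_mouthpiece in the frame of cornet_tray between 0 and 0.008 m and angle between cornet_mouthpiece's own z axis and vertical below 0.1 rad) and ((x of oil_bottle_a in the frame of cornet_tray between -0.066 and -0.0025 m and y of oil_bottle_a in the frame of cornet_tray between -0.0865 and -0.0305 m and z of oil_bottle_a in the frame of cornet_tray between 0 and 0.008 m and angle between oil_bottle_a's own z axis and vertical below 0.1 rad) or (x of oil_bottle_b in the frame of cornet_tray between -0.066 and -0.0025 m and y of oil_bottle_b in the frame of cornet_tray between -0.0865 and -0.0305 m and z of oil_bottle_b in the frame of cornet_tray between 0 and 0.008 m and angle between oil_bottle_b's own z axis and vertical below 0.1 rad))) or ((x of cornet_mouthpiece in the frame of cornet_tray between -0.066 and -0.0025 m and y of cornet_mouthpiece in the frame of cornet_tray between -0.0865 and -0.0305 m and z of cornet_mouthpiece in the frame of cornet_tray between 0 and 0.008 m and angle between cornet_mouthpiece's own z axis and vertical below 0.1 rad) and ((x of oil_bottle_a in the frame of cornet_tray between 0.0025 and 0.066 m and y of oil_bottle_a in the frame of cornet_tray between -0.0865 and -0.0305 m and z of oil_bottle_a in the frame of cornet_tray between 0 and 0.008 m and angle between oil_bottle_a's own z axis and vertical below 0.1 rad) or (x of oil_bottle_b in the frame of cornet_tray between 0.0025 and 0.066 m and y of oil_bottle_b in the frame of cornet_tray between -0.0865 and -0.0305 m and z of oil_bottle_b in the frame of cornet_tray between 0 and 0.008 m and angle between oil_bottle_b's own z axis and vertical below 0.1 rad)))) and (((x of tuba_mouthpiece in the frame of tuba_tray between -0.038 and 0.038 m and y of tuba_mouthpiece in the frame of tuba_tray between -0.0085 and 0.0695 m and z of tuba_mouthpiece in the frame of tuba_tray between 0 and 0.008 m and angle between tuba_mouthpiece's own z axis and vertical below 0.1 rad) and ((x of oil_bottle_a in the frame of tuba_tray between -0.038 and 0.038 m and y of oil_bottle_a in the frame of tuba_tray between -0.0695 and -0.0135 m and z of oil_bottle_a in the frame of tuba_tray between 0 and 0.008 m and angle between oil_bottle_a's own z axis and vertical below 0.1 rad) or (x of oil_bottle_b in the frame of tuba_tray between -0.038 and 0.038 m and y of oil_bottle_b in the frame of tuba_tray between -0.0695 and -0.0135 m and z of oil_bottle_b in the frame of tuba_tray between 0 and 0.008 m and angle between oil_bottle_b's own z axis and vertical below 0.1 rad))) or ((x of tuba_mouthpiece in the frame of tuba_tray between -0.038 and 0.038 m and y of tuba_mouthpiece in the frame of tuba_tray between -0.0695 and -0.0135 m and z of tuba_mouthpiece in the frame of tuba_tray between 0 and 0.008 m and angle between tuba_mouthpiece's own z axis and vertical below 0.1 rad) and ((x of oil_bottle_a in the frame of tuba_tray between -0.038 and 0.038 m and y of oil_bottle_a in the frame of tuba_tray between -0.0085 and 0.0695 m and z of oil_bottle_a in the frame of tuba_tray between 0 and 0.008 m and angle between oil_bottle_a's own z axis and vertical below 0.1 rad) or (x of oil_bottle_b in the frame of tuba_tray between -0.038 and 0.038 m and y of oil_bottle_b in the frame of tuba_tray between -0.0085 and 0.0695 m and z of oil_bottle_b in the frame of tuba_tray between 0 and 0.008 m and angle between oil_bottle_b's own z axis and vertical below 0.1 rad)))) and x of tuning_slide in the frame of cornet_tray between -0.066 and 0.066 m and y of tuning_slide in the frame of cornet_tray between -0.0255 and 0.0865 m and z of tuning_slide in the frame of cornet_tray between 0 and 0.008 m and angle between each of tuning_slide, trombone_mouthpiece, grease_tub's own z axis and vertical below 0.1 rad and distance of each of trombone_mouthpiece, grease_tub from where it was at the start of the episode below 0.02 m and linear speed of each of cornet_mouthpiece, tuba_mouthpiece, oil_bottle_a, oil_bottle_b, tuning_slide below 0.02 m/s and angular speed of each of cornet_mouthpiece, tuba_mouthpiece, oil_bottle_a, oil_bottle_b, tuning_slide below 0.3 rad/s); the robot touches nothing.
It fails at once if the middle-sized mouthpiece or the grease tub was pushed more than 20 mm or tipped over (distance of any of trombone_mouthpiece, grease_tub from where it was at the start of the episode above 0.02 m or angle between any of trombone_mouthpiece, grease_tub's own z axis and vertical above 0.5 rad).
It also fails if it takes over 128 s, if anything falls off the work surface, if the arm or the gripper's body presses on something with over 40 N, if the wrist force passes 120 N, or if a joint passes its speed limit or range.

## Robot

A 7-joint arm with a two-finger parallel gripper is mounted at the origin on the work surface. World frame = base frame: x ahead of the robot, y to its left, z up, the work surface at z = 0. Lengths are in m, angles in degrees, forces in N, time in s.
With the tool pointing down it reaches from about 0.425 to 0.875 m from the base axis. Payload 4.7 kg.
Tool frame: the origin (TCP) lies at the very end of the fingers, on their centre line; the grasp point (between the pads) lies 19 mm behind it; z points along the fingers, y is the direction in which the jaws open and shut (so a half turn about z gives the same grasp; the last joint's range is limited). The gripper opens to 87 mm and grips with 3 to 60 N. Pads are 19 mm wide; open, the fingers measure 117 mm over their backs; the gripper's body (75 mm by 190 mm) begins 51 mm behind the grasp point.
Start: joints at [-74.192, 18.392, -4.016, 83.108, 1.295, 78.541, -3.26], TCP at [0.168, 0.628, 0.223] pointing down, gripper open.
Joint ranges: [-163.93, 163.93], [-17.29, 119.83], [-79.2, 71.16], [3.27, 140.29], [-89.18, 269.18], [5.43, 117.66], [-154.24, 154.24]. Speed limits (degrees/s): [147.25, 147.25, 180, 180, 180, 180, 180].

## Interface

Orientations are given as [roll, pitch, yaw] about the fixed x, y, z axes, in that order (R = Rz(yaw) Ry(pitch) Rx(roll)).
In Python, from cell import * gives the robot as it stands.
- The arm moves only by the tool arm_command, never from a script. Its argument "targets" is a list that holds one entry, the list of rows, each a list of 7 numbers: the shift along the tool's x, y, z in m, then the turn, a rotation vector about the tool's x, y, z in degrees, then the gripper's target within -1 to 1 (shut at 1, half-way at 0, fully open at -1). In form: [[[tx, ty, tz, rx, ry, rz, claw], ...]]. A call has 1 to 10 rows; each row is the pose to reach, as a shift and turn from the pose commanded when the call began, along the tool's axes at that moment; what a row does not reach only later rows make up. A row lasts 1/10 s, in which the tool goes at most 50 mm and 8.59 degrees, less where a joint would pass 70% of its speed; a pose out of reach is approached as far as the arm can. A call with a gripper value outside its range is refused whole. The fingers move at their own pace and stop on an object; "newtons" is the grip in N (left out, the last holds). Time passes only in rows, so rows that repeat a pose let the fingers close. It gives the time, the measured TCP pose, the force and the opening at its end, in the units of the state.
- get_obs(): the state, without advancing time (a new reading comes with each control period).
- read_camera(name): name is "scene" or "top"; returns a dict with "img" (384x512x3 uint8, red, green, blue), "z_map" (384x512 float32, m along the optical axis (not along the pixel's ray), 0 where there is no reading), "K" (3x3 intrinsics, pixels), "origin" and "attitude" of the camera in the world. Camera axes: x right, y down, z forward; pixel columns grow to the right and rows downward; lengths in m; the calibration is good to about 2 mm. A picture is of the moment at which its call begins.
- sign_off(): hands the job in, once; it reports no verdict.
Trained networks look in the newest picture that a camera, given by its name, has taken for a name from the list of things; names that differ only in an ending like _2 or _b are one class to them, and where a whole thing is asked for, a point or a joint stands for the part that bears it (a point fixed in the world has none). Each returns a list of dicts, best first, with "conf" (0 to 1); they miss things now and then, are a little off and sometimes report something else, mostly with a low value. They report only what shows in the picture. A call takes as long as a camera call. They do not tell look-alikes from the thing itself.
- search_frame(thing, camera): "position" ([column, row] in pixels, amid what is visible of it).
The state is a dict: "time_s": time; "qpos": joint angles; "joint_velocities": joint speeds; "effort": joint torques, N m; "tool_pos": TCP position; "tool_rot": TCP orientation; "force": force on the tool from outside, world axes, zero at the start; "wrist_torque": the same for the moment, N m; "grip_width": finger opening in m.
Only numpy, scipy, OpenCV 4.12 (cv2) and the standard library are available. Lean on these libraries where they do the work, as an engineer would, in place of code of your own. Each camera call takes 0.05 s, during which the arm holds its last target.

## Working session

There is one attempt and no reset: what is moved stays moved. The work goes in short steps, Python scripts to look and compute and a tool call to move; the robot and the scene stay as the last step left them, time stands still between calls to the robot, and variables do not carry over. Pictures are saved under pics/ and viewed, and the job is handed in when it is done.

Besides the shell and the picture viewer there is one more tool, called after ">>>" as name(argument=value, ...), one argument or row to a line, values as JSON. arm_command: Moves the arm, as the interface text tells. Its arguments: {"type":"object","properties":{"targets":{"type":"array","items":{"type":"array","items":{"type":"array","items":{"type":"number"}}}},"newtons":{"type":"number"}},"required":["targets"]}

```bash
mkdir -p pics; ls
python3 - <<'E'
from cell import *
import cv2,numpy as np
o=get_obs();print(o)
for n in("scene","top"):
    c=read_camera(n);cv2.imwrite(f"pics/{n}0.png",cv2.resize(c["img"][:,:,::-1],(800,600)));print(n,c["K"],c["origin"],c["attitude"])
    np.savez(f"{n}0.npz",**{k:np.array(c[k]) for k in c})
E
```

```text
pics
{'time_s': 0.0, 'qpos': array([-74.19258709,  18.437648  ,  -4.01780044,  83.17375402,
         1.29568385,  78.54310972,  -3.25975067]), 'joint_velocities': array([-0.07006318,  0.00024946,  0.01979445,  0.04251634,  0.056337  ,
        0.02131401, -0.01910078]), 'effort': array([ 6.20728388e-04, -4.91279984e+01, -4.03493028e-01, -3.12536180e+01,
       -6.39167475e-02,  4.36382974e-02,  1.83291759e-04]), 'tool_pos': array([0.16811273, 0.62730438, 0.22148791]), 'tool_rot': array([-1.79890782e+02,  5.80611364e-03,  1.65004856e+02]), 'force': array([0.15818905, 0.09944934, 0.13959364]), 'wrist_torque': array([-0.01695991, -0.00556042,  0.01127792]), 'grip_width': 0.08712237942856338}
scene [[436.86404901   0.         246.71759913]
 [  0.         436.86404901 188.39770371]
 [  0.           0.           1.        ]] [ 1.2989276  -0.69049753  0.65746956] [-121.22525606   -0.47439851   47.37023675]
top [[400.91538446   0.         253.35488307]
 [  0.         400.91538446 192.41821962]
 [  0.           0.           1.        ]] [ 0.3764668  -0.00967254  0.92525181] [-1.67604464e+02  5.49338867e-02 -9.23568513e+01]
```

View pics/scene0.png

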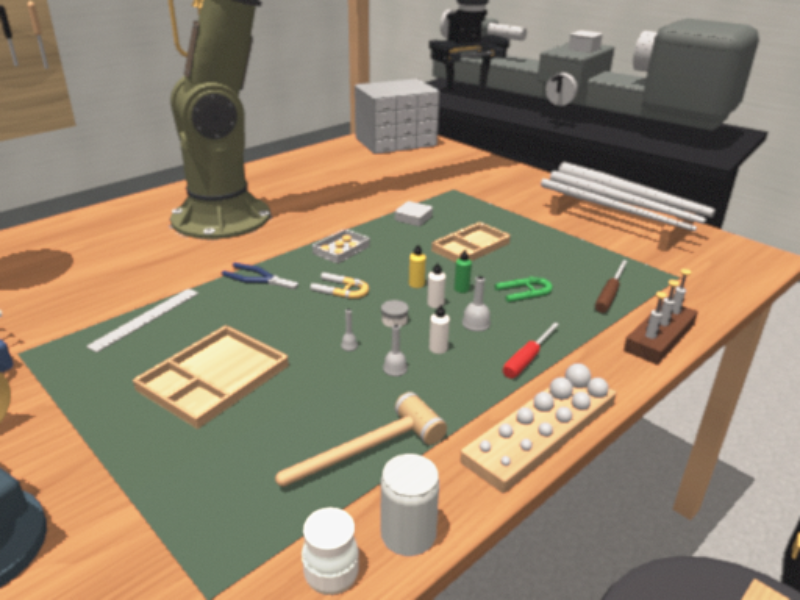

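View pics/top0.png

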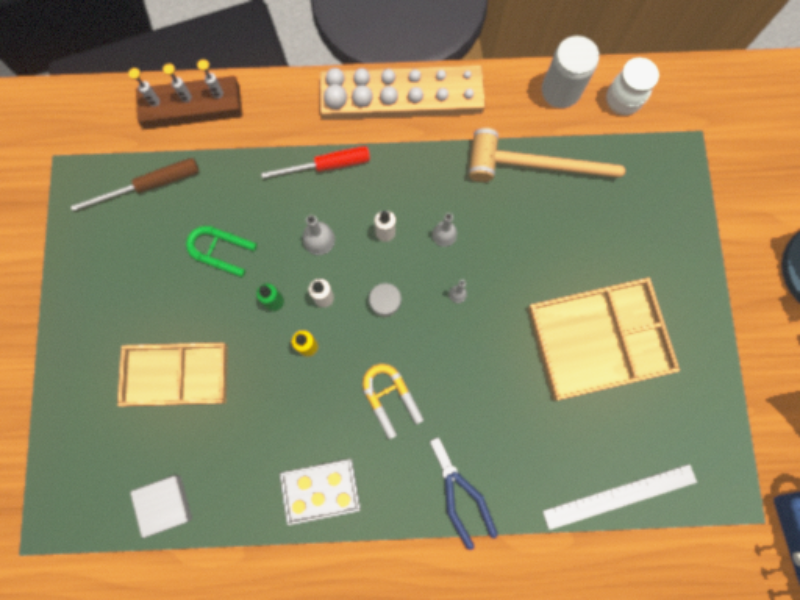

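The top view shows these, in 800x600 pixels:
- **Bottles:** white at (385,225) and (320,292). The look-alikes are green at (268,296) and yellow at (304,342).
- **Slides:** brass/silver U at (392,400), green look-alike at (220,250).
- **Mouthpieces:** small (457,290), middle (444,231), large (318,235).
- **Other items:** tub (385,298), cornet tray (604,338), tuba tray (172,374).

Next I'll measure their positions.

```bash
cat > h.py <<'E'
import numpy as np,cv2
from scipy.spatial.transform import Rotation as R
def cloud(c):
    z=np.array(c["z_map"],float);K=c["K"];h,w=z.shape
    u,v=np.meshgrid(np.arange(w),np.arange(h))
    p=np.stack([(u-K[0,2])/K[0,0]*z,(v-K[1,2])/K[1,1]*z,z],-1)
    P=p@R.from_euler("xyz",c["attitude"],degrees=True).as_matrix().T+c["origin"]
    P[z==0]=np.nan
    return P
def proj(c,X):
    Rm=R.from_euler("xyz",c["attitude"],degrees=True).as_matrix()
    p=(np.atleast_2d(X)-c["origin"])@Rm
    q=p@np.array(c["K"]).T
    return q[:,:2]/q[:,2:]
E
python3 - <<'E'
from h import *
for n in("top","scene"):
    c=dict(np.load(n+"0.npz"));P=cloud(c);im=c["img"].astype(int)
    s=512/800
    print(n,"mat z",np.nanmedian(P[...,2][(im[...,1]>im[...,0]+15)]))
    xy=(P[...,0]>.2)&(P[...,0]<.9)&(abs(P[...,1])<.6)
    m=(xy&(P[...,2]>.012)&(P[...,2]<.12)).astype(np.uint8)
    k,l,st,ce=cv2.connectedComponentsWithStats(m)
    for i in range(1,k):
        if st[i,4]<15: continue
        Q=P[l==i]; t=Q[Q[:,2]>Q[:,2].max()-.006]
        col=np.median(im[l==i],0)
        b=Q[(Q[:,2]<.05)]
        print(ce[i].round(),st[i,4],"min",Q.min(0).round(3),"max",Q.max(0).round(3),"mid",((Q.min(0)+Q.max(0))/2)[:2].round(3),"top",t.mean(0).round(3),col)
E
```

```text
top mat z 0.0037599563149408044
[365.  54.] 500 min [ 0.885 -0.325  0.012] max [ 0.9   -0.272  0.105] mid [ 0.893 -0.299] top [ 0.895 -0.3    0.101] [118. 114. 107.]
[404.  58.] 580 min [ 0.867 -0.428  0.012] max [ 0.9   -0.369  0.079] mid [ 0.883 -0.398] top [ 0.888 -0.399  0.076] [184. 183. 171.]
[254.  67.] 1229 min [ 0.879 -0.168  0.012] max [0.9   0.09  0.056] mid [ 0.89  -0.039] top [0.896 0.055 0.052] [214. 180. 129.]
[117.  73.] 629 min [0.875 0.218 0.012] max [0.9   0.376 0.035] mid [0.887 0.297] top [0.891 0.308 0.031] [125.  77.  47.]
[336. 102.] 1137 min [ 0.757 -0.376  0.012] max [ 0.841 -0.137  0.046] mid [ 0.799 -0.257] top [ 0.799 -0.162  0.042] [231. 188. 121.]
[212. 103.] 450 min [0.78  0.016 0.012] max [0.823 0.181 0.034] mid [0.802 0.099] top [0.806 0.055 0.029] [222.5  58.   40. ]
[ 98. 115.] 555 min [0.74  0.282 0.012] max [0.815 0.474 0.033] mid [0.777 0.378] top [0.79  0.331 0.029] [128.  85.  54.]
[246. 144.] 210 min [ 0.671 -0.019  0.012] max [0.7   0.01  0.089] mid [ 0.686 -0.005] top [ 0.686 -0.005  0.086] [150. 145. 133.]
[285. 147.] 193 min [ 0.664 -0.11
[... 5425 characters left out ...]
[ 0.41  -0.573  0.08 ] [149. 118.  71.]
[352. 247.] 34 min [0.884 0.004 0.02 ] max [0.9   0.023 0.047] mid [0.892 0.013] top [0.897 0.017 0.044] [217.5 188.5 166. ]
[239. 280.] 1395 min [ 0.759 -0.38   0.012] max [ 0.844 -0.146  0.042] mid [ 0.802 -0.263] top [ 0.805 -0.165  0.038] [234. 197. 146.]
[317. 275.] 299 min [ 0.883 -0.172  0.013] max [ 0.9   -0.016  0.044] mid [ 0.892 -0.094] top [ 0.897 -0.036  0.041] [246. 221. 166.]
[252. 295.] 61 min [ 0.892 -0.321  0.096] max [ 0.9   -0.282  0.1  ] mid [ 0.896 -0.301] top [ 0.897 -0.301  0.098] [246. 244. 241.]
[203. 339.] 380 min [ 0.874 -0.431  0.012] max [ 0.9   -0.374  0.075] mid [ 0.887 -0.403] top [ 0.89  -0.402  0.073] [247. 247. 247.]
```

Run:
```python
from h import *
for n in("top","scene"):
    c=dict(np.load(n+"0.npz"));P=cloud(c)
    for nm,lo,hi,z0,z1 in(("cornet",(.40,-.44),(.62,-.2),.013,.04),("tuba",(.42,.225),(.54,.40),.013,.04),("slide",(.37,-.06),(.5,.05),.009,.03)):
        m=(P[...,0]>lo[0])&(P[...,0]<hi[0])&(P[...,1]>lo[1])&(P[...,1]<hi[1])&(P[...,2]>z0)&(P[...,2]<z1)
        Q=P[m][:,:2].astype(np.float32)
        r=cv2.minAreaRect(Q*1000);print(n,nm,r,len(Q),"mean",Q.mean(0),"medz",np.median(P[m][:,2]))
        if nm=="slide":
            q=Q-Q.mean(0);w,v=np.linalg.eigh(q.T@q);print("axis",v[:,1],np.degrees(np.arctan2(v[1,1],v[0,1])))
c=dict(np.load("top0.npz"))
a=cv2.resize(c["img"][215:290,200:420,::-1],None,fx=3.6,fy=3.6,interpolation=cv2.INTER_CUBIC)
cv2.imwrite("pics/crop_low.png",a)
a=cv2.resize(c["img"][125:240,150:310,::-1],None,fx=5,fy=5,interpolation=cv2.INTER_CUBIC)
cv2.imwrite("pics/crop_items.png",a)
```

```text
top cornet ((508.173828125, -317.2188720703125), (142.14334106445312, 184.79165649414062), 10.693206787109375) 1094 mean [ 0.51121694 -0.3274439 ] medz 0.022856555643752885
top tuba ((480.8624572753906, 310.076416015625), (149.92752075195312, 85.99270629882812), 89.21450805664062) 736 mean [0.48198646 0.31070983] medz 0.023013255140976074
top slide ((429.8924865722656, -1.7815704345703125), (155.8200225830078, 61.88863754272461), 26.37364959716797) 612 mean [ 0.43619063 -0.00057771] medz 0.015726241483911774
axis [-0.90172905 -0.4323017 ] -154.38628
scene cornet ((510.19732666015625, -317.659423828125), (147.0119171142578, 186.18875122070312), 10.302923202514648) 1052 mean [ 0.5166069 -0.3314675] medz 0.01907309709301358
scene tuba ((482.5731201171875, 308.1705322265625), (152.13555908203125, 91.14987182617188), 89.91004943847656) 312 mean [0.4823922  0.30769196] medz 0.018680996035523645
scene slide ((437.8069152832031, -4.876152038574219), (102.45732879638672, 59.62411117553711), 27.375450134277344) 217 mean [ 0.440111   -0.00506457] medz 0.012557867869393724
axis [-0.9202944  -0.39122647] -156.96916
```

View pics/crop_items.png

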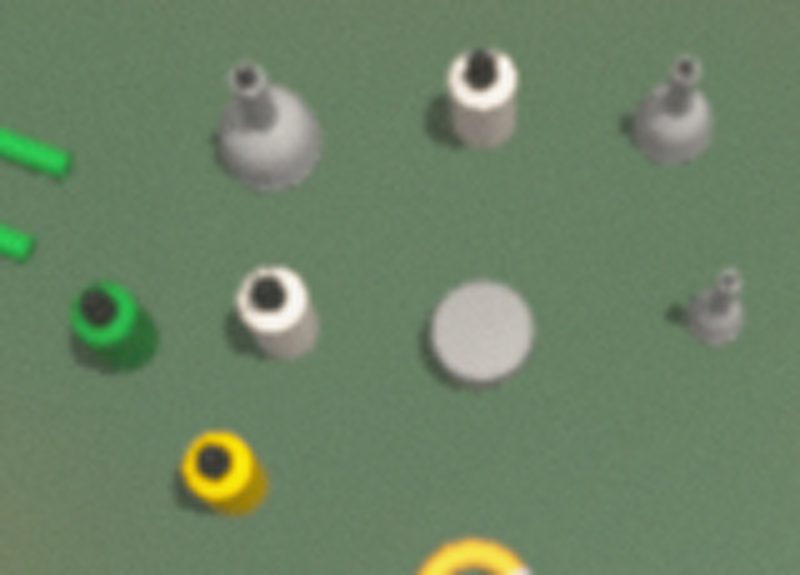

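View pics/crop_low.png

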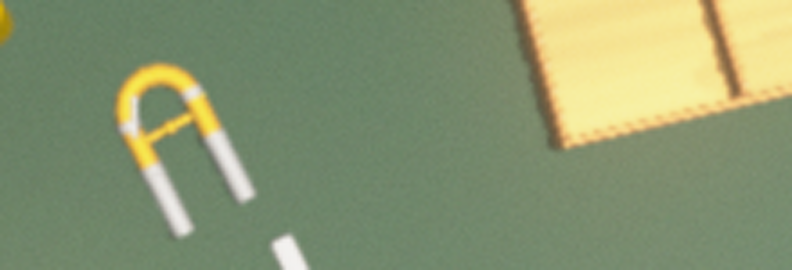

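Both crops confirm the choices. The two white bottles stand at crop (483,95) and (275,310), with the look-alikes clearly green and yellow. The largest mouthpiece is at (268,130) and the smallest at (716,310). The slide I want is the brass/silver U, not the green one.

Next I'll write a helper for the shifts and refine the slide pose.

```bash
cat > go.py <<'E'
import sys
from h import *
from cell import *
o=get_obs()
Rc=R.from_euler("xyz",o["tool_rot"],degrees=True)
print("t",round(o["time_s"],2),"pos",o["tool_pos"].round(4),"rot",o["tool_rot"].round(1),"w",round(o["grip_width"],4),"F",o["force"].round(1),"q7",o["qpos"][6].round(0))
for a in sys.argv[1:]:
    x,y,z,yaw=map(float,a.split(","))
    d=Rc.inv().apply(np.array([x,y,z])-o["tool_pos"])
    rv=(Rc.inv()*R.from_euler("xyz",[180,0,yaw],degrees=True)).as_rotvec(degrees=True)
    print(a,"->",d.round(4).tolist(),rv.round(1).tolist())
E
python3 - <<'E'
from h import *
for n in("top","scene"):
    c=dict(np.load(n+"0.npz"));P=cloud(c);im=c["img"].astype(int)
    m=(P[...,0]>.37)&(P[...,0]<.5)&(P[...,1]>-.058)&(P[...,1]<.05)&(P[...,2]>.008)&(P[...,2]<.03)
    k,l,st,ce=cv2.connectedComponentsWithStats(m.astype(np.uint8))
    keep=[i for i in range(1,k) if st[i,4]>30 and P[l==i][:,0].max()>.42]
    Q=P[np.isin(l,keep)][:,:2].astype(np.float32)
    print(n,cv2.minAreaRect(Q*1000),[st[i,4] for i in keep])
    for yaw in(24,26,28,30):
        a=np.radians(yaw);e=Q@np.array([[np.cos(a),-np.sin(a)],[np.sin(a),np.cos(a)]]);lo,hi=e.min(0),e.max(0);mid=(lo+hi)/2
        print(yaw,(hi-lo).round(4),(np.array([[np.cos(a),-np.sin(a)],[np.sin(a),np.cos(a)]])@mid).round(4))
E
python3 go.py .45,.42,.22,100 .45,.0,.15,27
```

```text
top ((435.0667419433594, -1.4867095947265625), (101.86737060546875, 58.18679428100586), 25.00762367248535) [np.int32(610)]
24 [0.1022 0.0588] [ 0.435  -0.0015]
26 [0.1022 0.0582] [ 0.4348 -0.0015]
28 [0.1031 0.0602] [ 0.4341 -0.0012]
30 [0.1039 0.0626] [ 0.4336 -0.001 ]
scene ((437.8069152832031, -4.876152038574219), (102.45732879638672, 59.62411117553711), 27.375450134277344) [np.int32(243)]
24 [0.1038 0.0614] [ 0.4371 -0.0045]
26 [0.103  0.0597] [ 0.4373 -0.0045]
28 [0.1025 0.0603] [ 0.4378 -0.0049]
30 [0.103  0.0625] [ 0.4375 -0.0051]
t 0.1 pos [0.1681 0.6274 0.2216] rot [-179.9    0.   165. ] w 0.087 F [-0.7  0.6 -0.3] q7 -3.0
.45,.42,.22,100 -> [-0.3259, -0.1274, 0.0018] [-0.1, 0.1, 65.0]
.45,.0,.15,27 -> [-0.4346, -0.5329, 0.0725] [-0.0, 0.1, 138.0]
```

>>> arm_command(
  targets=[
    [[-0.326,-0.127,0,0,0,65,-1],[-0.326,-0.127,0,0,0,65,-1],[-0.326,-0.127,0,0,0,65,-1],[-0.326,-0.127,0,0,0,65,-1],[-0.326,-0.127,0,0,0,65,-1],[-0.326,-0.127,0,0,0,65,-1],[-0.326,-0.127,0,0,0,65,-1],[-0.326,-0.127,0,0,0,65,-1],[-0.326,-0.127,0,0,0,65,-1]],
  ],
  newtons=10,
)

```text
time_s: 1.0
tool_pos: [0.4515, 0.4192, 0.2221]
tool_rot: [-180.0, 0.0, 99.8]
force: [-1.9, 0.6, 0.6]
grip_width: 0.087
```

```bash
python3 go.py .443,.0005,.15,26
```

```text
t 1.0 pos [0.4515 0.4192 0.2221] rot [-180.     0.    99.8] w 0.087 F [-1.9  0.6  0.6] q7 -33.0
.443,.0005,.15,26 -> [-0.4111, -0.0795, 0.0724] [-0.0, 0.1, 73.8]
```

>>> arm_command(
  targets=[
    [[-0.411,-0.08,0.072,0,0,73.8,-1],[-0.411,-0.08,0.072,0,0,73.8,-1],[-0.411,-0.08,0.072,0,0,73.8,-1],[-0.411,-0.08,0.072,0,0,73.8,-1],[-0.411,-0.08,0.072,0,0,73.8,-1],[-0.411,-0.08,0.072,0,0,73.8,-1],[-0.411,-0.08,0.072,0,0,73.8,-1],[-0.411,-0.08,0.072,0,0,73.8,-1],[-0.411,-0.08,0.072,0,0,73.8,-1],[-0.411,-0.08,0.072,0,0,73.8,-1]],
  ],
)

```text
time_s: 2.0
tool_pos: [0.442, -0.0002, 0.1501]
tool_rot: [-180.0, 0.0, 26.0]
force: [-0.4, 0.4, 0.2]
grip_width: 0.0871
```

```bash
python3 go.py .443,.0005,.006,26
```

```text
t 2.0 pos [ 4.420e-01 -2.000e-04  1.501e-01] rot [-180.    0.   26.] w 0.0871 F [-0.4  0.4  0.2] q7 -71.0
.443,.0005,.006,26 -> [0.0013, -0.0001, 0.1441] [-0.0, 0.0, 0.0]
```

>>> arm_command(
  targets=[
    [[0.001,0,0.05,0,0,0,-1],[0.001,0,0.09,0,0,0,-1],[0.001,0,0.12,0,0,0,-1],[0.001,0,0.12,0,0,0,-1]],
  ],
)

```text
time_s: 2.4
tool_pos: [0.4399, 0.0044, 0.0271]
tool_rot: [-179.9, 0.5, 26.5]
force: [-0.4, -0.1, -0.5]
grip_width: 0.0871
```

```bash
cat > pic.py <<'E'
import sys
from h import *
from cell import *
n,name,u0,v0,u1,v1=sys.argv[1],sys.argv[2],*map(int,sys.argv[3:7])
c=read_camera(n);np.savez(name+".npz",**{k:np.array(c[k]) for k in c})
a=c["img"][v0:v1,u0:u1,::-1];f=min(800/a.shape[1],600/a.shape[0])
cv2.imwrite("pics/"+name+".png",cv2.resize(a,None,fx=f*.999,fy=f*.999,interpolation=cv2.INTER_CUBIC))
E
python3 pic.py scene s1 130 80 330 240; python3 go.py .443,.0005,.006,26
```

```text
t 2.45 pos [0.4421 0.0042 0.0293] rot [-180.     0.3   26.5] w 0.087 F [-0.7  0.6  1. ] q7 -64.0
.443,.0005,.006,26 -> [-0.0007, 0.0038, 0.0233] [-0.0, 0.3, 0.5]
```

View pics/s1.png

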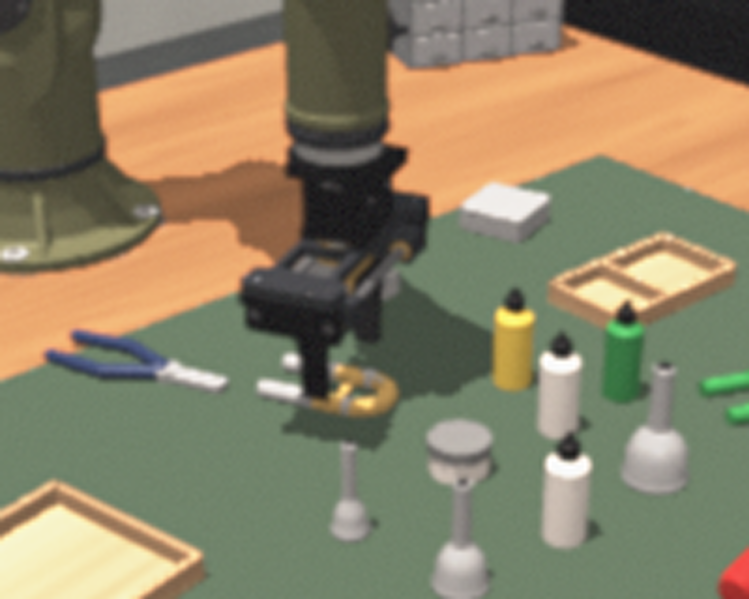

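The fingers straddle the slide at about (317,390). I'll descend the rest of the way.

>>> arm_command(
  targets=[
    [[0,0.003,0.012,0,0,0,-1],[-0.001,0.004,0.023,0,0.3,0.5,-1],[-0.001,0.004,0.023,0,0.3,0.5,-1],[-0.001,0.004,0.023,0,0.3,0.5,-1]],
  ],
)

```text
time_s: 2.85
tool_pos: [0.4456, -0.001, 0.0085]
tool_rot: [180.0, -0.4, 25.8]
force: [0.2, 0.1, -0.4]
grip_width: 0.0869
```

```bash
python3 go.py .443,.0005,.006,26
```

```text
t 2.85 pos [ 0.4456 -0.001   0.0085] rot [180.   -0.4  25.8] w 0.0869 F [ 0.2  0.1 -0.4] q7 -62.0
.443,.0005,.006,26 -> [-0.0017, -0.0025, 0.0025] [0.0, -0.4, -0.2]
```

>>> arm_command(
  targets=[
    [[0,0,0.003,0,0,0,-1],[0,0,0.003,0,0,0,-1],[0,0,0.003,0,0,0,-1],[0,0,0.003,0,0,0,-1]],
  ],
)

```text
time_s: 3.25
tool_pos: [0.4449, -0.0013, 0.0048]
tool_rot: [-180.0, -0.3, 25.7]
force: [0.2, 0.3, 1.0]
grip_width: 0.087
```

```bash
python3 go.py .443,.0005,.005,26
```

```text
t 3.25 pos [ 0.4449 -0.0013  0.0048] rot [-180.    -0.3   25.7] w 0.087 F [0.2 0.3 1. ] q7 -62.0
.443,.0005,.005,26 -> [-0.0009, -0.0024, -0.0002] [-0.0, -0.3, -0.3]
```

>>> arm_command(
  targets=[
    [[0,-0.002,0,0,-0.3,0,0.5],[0,-0.002,0,0,-0.3,0,0.8],[0,-0.002,0,0,-0.3,0,0.8],[0,-0.002,0,0,-0.3,0,0.8],[0,-0.002,0,0,-0.3,0,0.8],[0,-0.002,0,0,-0.3,0,0.8],[0,-0.002,0,0,-0.3,0,0.8]],
  ],
  newtons=12,
)

```text
time_s: 3.95
tool_pos: [0.4437, 0.0004, 0.0045]
tool_rot: [-180.0, 0.0, 25.7]
force: [-0.5, -0.2, 0.4]
grip_width: 0.0569
```

```bash
python3 go.py .443,.0005,.12,26
```

```text
t 3.95 pos [4.437e-01 4.000e-04 4.500e-03] rot [-180.     0.    25.7] w 0.0569 F [-0.5 -0.2  0.4] q7 -62.0
.443,.0005,.12,26 -> [-0.0006, -0.0004, -0.1155] [-0.0, 0.0, -0.3]
```

Width 56.9 mm matches the slide's 57 mm. Lifting now.

>>> arm_command(
  targets=[
    [[0,0,-0.01,0,0,0,0.8],[0,0,-0.025,0,0,0,0.8],[0,0,-0.05,0,0,0,0.8],[0,0,-0.08,0,0,0,0.8],[0,0,-0.11,0,0,0,0.8],[0,0,-0.13,0,0,0,0.8],[0,0,-0.13,0,0,0,0.8]],
  ],
  newtons=15,
)

```text
time_s: 4.65
tool_pos: [0.4461, 0.0005, 0.1378]
tool_rot: [180.0, -0.4, 25.7]
force: [0.3, -0.4, -0.7]
grip_width: 0.0563
```

```bash
python3 go.py .511,-.286,.13,10.5;  python3 pic.py scene s2 130 80 330 240
```

```text
t 4.65 pos [0.4461 0.0005 0.1378] rot [180.   -0.4  25.7] w 0.0563 F [ 0.3 -0.4 -0.7] q7 -70.0
.511,-.286,.13,10.5 -> [-0.0658, 0.2863, 0.0076] [-0.0, -0.4, 15.2]
```

View pics/s2.png

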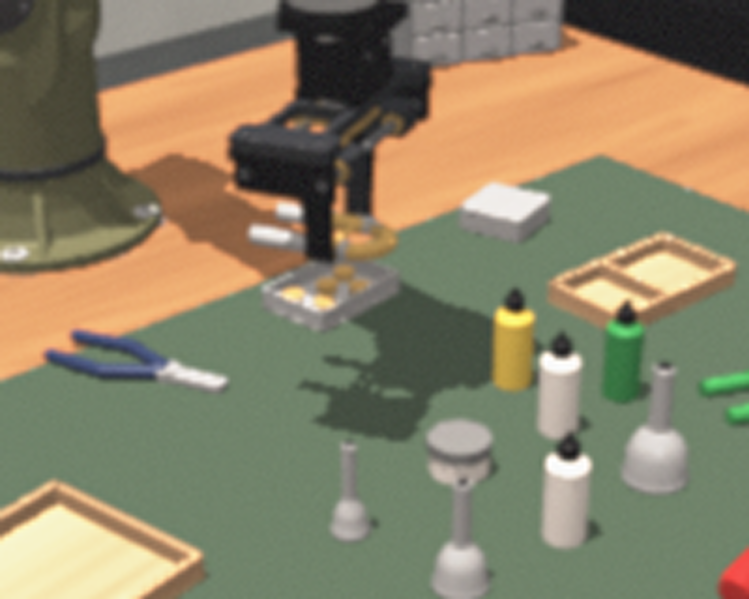

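The slide hangs level in the fingers at (330,235). Carrying it to the cornet tray.

>>> arm_command(
  targets=[
    [[-0.01,0.04,0,0,0,3,0.8],[-0.018,0.08,0,0,0,6,0.8],[-0.028,0.12,0,0,0,9,0.8],[-0.037,0.16,0,0,0,12,0.8],[-0.046,0.2,0,0,0,15,0.8],[-0.055,0.24,0,0,0,15,0.8],[-0.066,0.286,0,0,0,15.2,0.8],[-0.066,0.286,0,0,0,15.2,0.8],[-0.066,0.286,0,0,0,15.2,0.8],[-0.066,0.286,0,0,0,15.2,0.8]],
  ],
)

```text
time_s: 5.7
tool_pos: [0.5078, -0.2845, 0.1333]
tool_rot: [-179.9, 0.1, 10.5]
force: [0.2, -0.0, -0.3]
grip_width: 0.0563
```

```bash
python3 pic.py top t3 290 120 470 280;python3 go.py .511,-.286,.06,10.5
```

```text
t 5.75 pos [ 0.5082 -0.284   0.1337] rot [-179.9    0.    10.6] w 0.0564 F [ 0.5  1.  -1.6] q7 -40.0
.511,-.286,.06,10.5 -> [0.0025, 0.0026, 0.0737] [-0.1, 0.0, 0.1]
```

View pics/t3.png

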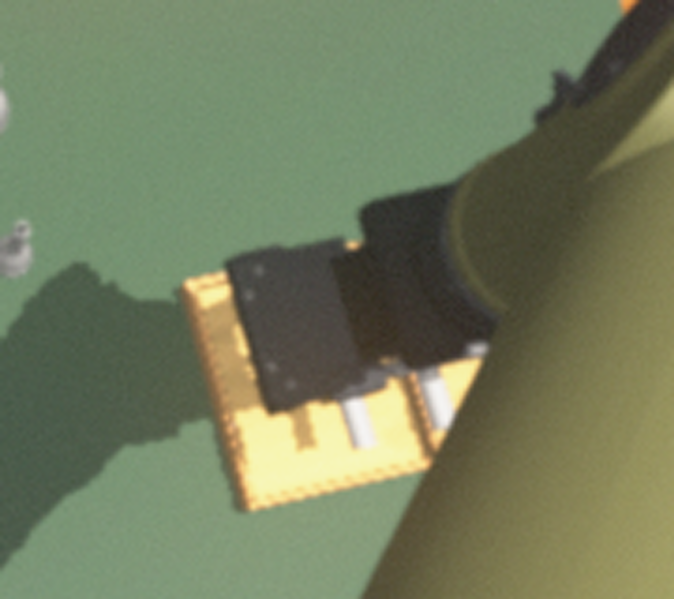

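>>> arm_command(
  targets=[
    [[0.002,0.002,0.03,0,0,0,0.8],[0.002,0.002,0.06,0,0,0,0.8],[0.002,0.002,0.08,0,0,0,0.8],[0.002,0.002,0.09,0,0,0,0.8],[0.002,0.002,0.09,0,0,0,0.8],[0.002,0.002,0.09,0,0,0,0.8]],
  ],
)

```text
time_s: 6.35
tool_pos: [0.5115, -0.2872, 0.0455]
tool_rot: [180.0, -0.1, 10.6]
force: [-0.2, -0.5, -0.7]
grip_width: 0.0566
```

```bash
python3 go.py .511,-.286,.010,10.5;python3 pic.py scene s3 70 120 210 240
```

```text
t 6.35 pos [ 0.5115 -0.2872  0.0455] rot [ 1.80e+02 -1.00e-01  1.06e+01] w 0.0566 F [-0.2 -0.5 -0.7] q7 -36.0
.511,-.286,.010,10.5 -> [-0.0003, -0.0013, 0.0355] [0.0, -0.1, 0.1]
```

View pics/s3.png

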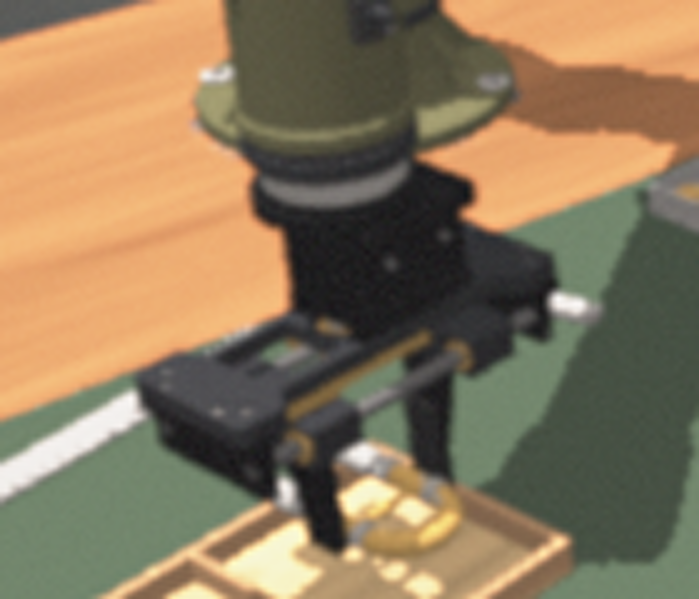

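>>> arm_command(
  targets=[
    [[0,-0.001,0.015,0,0,0,0.8],[0,-0.001,0.025,0,0,0,0.8],[0,-0.001,0.032,0,0,0,0.8],[0,-0.001,0.036,0,0,0,0.8],[0,-0.001,0.036,0,0,0,0.8],[0,-0.001,0.036,0,0,0,0.8]],
  ],
)

```text
time_s: 7.0
tool_pos: [0.5105, -0.2868, 0.0084]
tool_rot: [180.0, -0.0, 10.5]
force: [-0.1, 0.8, -0.8]
grip_width: 0.0563
```

```bash
python3 go.py .511,-.286,.009,10.5
```

```text
t 7.0 pos [ 0.5105 -0.2868  0.0084] rot [180.   -0.   10.5] w 0.0563 F [-0.1  0.8 -0.8] q7 -34.0
.511,-.286,.009,10.5 -> [0.0006, -0.0007, -0.0006] [0.0, -0.0, -0.0]
```

>>> arm_command(
  targets=[
    [[0,0,0,0,0,0,-0.5],[0,0,0,0,0,0,-0.5],[0,0,0,0,0,0,-0.5],[0,0,-0.01,0,0,0,-0.5],[0,0,-0.04,0,0,0,-0.5],[0,0,-0.08,0,0,0,-0.5],[0,0,-0.12,0,0,0,-0.5],[0,0,-0.15,0,0,0,-0.5],[0,0,-0.18,0,0,0,-0.15],[0,0,-0.18,0,0,0,-0.15]],
  ],
)

```text
time_s: 8.0
tool_pos: [0.5127, -0.2885, 0.1938]
tool_rot: [179.8, -0.4, 10.5]
force: [-0.1, -0.6, 0.1]
grip_width: 0.0564
```

```bash
python3 go.py .688,-.006,.18,90;python3 pic.py scene s4 70 120 210 260
```

```text
t 8.0 pos [ 0.5127 -0.2885  0.1938] rot [179.8  -0.4  10.5] w 0.0564 F [-0.1 -0.6  0.1] q7 -42.0
.688,-.006,.18,90 -> [0.2236, -0.2459, 0.0146] [0.5, -0.2, -79.5]
```

View pics/s4.png

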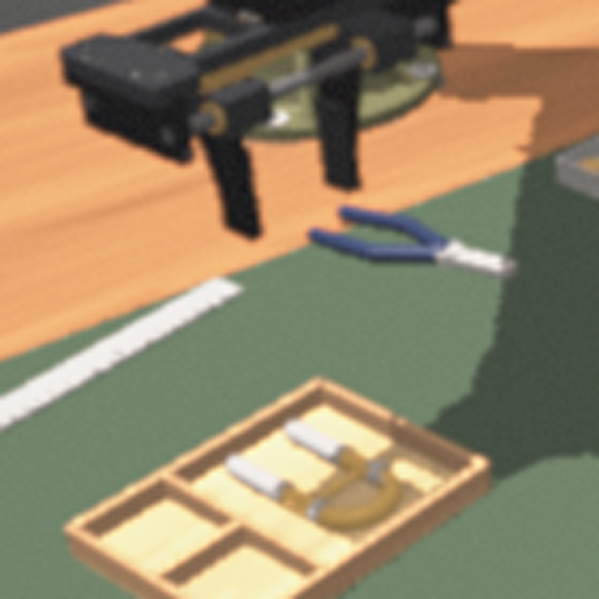

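The slide lies flat in the long compartment. Next is white bottle A at (0.688, -0.006).

>>> arm_command(
  targets=[
    [[0.224,-0.246,0.014,0,0,-79.5,-0.15],[0.224,-0.246,0.014,0,0,-79.5,-0.15],[0.224,-0.246,0.014,0,0,-79.5,-0.15],[0.224,-0.246,0.014,0,0,-79.5,-0.15],[0.224,-0.246,0.014,0,0,-79.5,-0.15],[0.224,-0.246,0.014,0,0,-79.5,-0.15],[0.224,-0.246,0.014,0,0,-79.5,-0.15],[0.224,-0.246,0.014,0,0,-79.5,-0.15],[0.224,-0.246,0.014,0,0,-79.5,-0.15],[0.224,-0.246,0.014,0,0,-79.5,-0.15]],
  ],
)

```text
time_s: 9.05
tool_pos: [0.6852, -0.0036, 0.1729]
tool_rot: [-179.8, 0.0, 90.3]
force: [-0.8, 0.1, 0.5]
grip_width: 0.0502
```

```bash
python3 go.py .688,-.006,.13,90
```

```text
t 9.05 pos [ 0.6852 -0.0036  0.1729] rot [-179.8    0.    90.3] w 0.0502 F [-0.8  0.1  0.5] q7 7.0
.688,-.006,.13,90 -> [-0.0024, 0.0029, 0.0429] [-0.2, 0.0, 0.3]
```

>>> arm_command(
  targets=[
    [[-0.001,0.001,0.04,0,0,0.3,-0.15],[-0.001,0.001,0.07,0,0,0.3,-0.15],[-0.001,0.001,0.07,0,0,0.3,-0.15],[-0.001,0.001,0.07,0,0,0.3,-0.15]],
  ],
)

```text
time_s: 9.45
tool_pos: [0.6863, -0.0049, 0.1039]
tool_rot: [-179.9, 0.0, 89.7]
force: [1.2, 0.1, 0.8]
grip_width: 0.0497
```

```bash
python3 go.py .688,-.006,.034,90; python3 pic.py scene s5 200 100 370 260; python3 pic.py top t5 160 80 350 240
```

```text
t 9.45 pos [ 0.6863 -0.0049  0.1039] rot [-179.9    0.    89.7] w 0.0497 F [1.2 0.1 0.8] q7 8.0
.688,-.006,.034,90 -> [-0.0011, 0.0019, 0.0699] [-0.1, 0.0, -0.3]
```

View pics/s5.png

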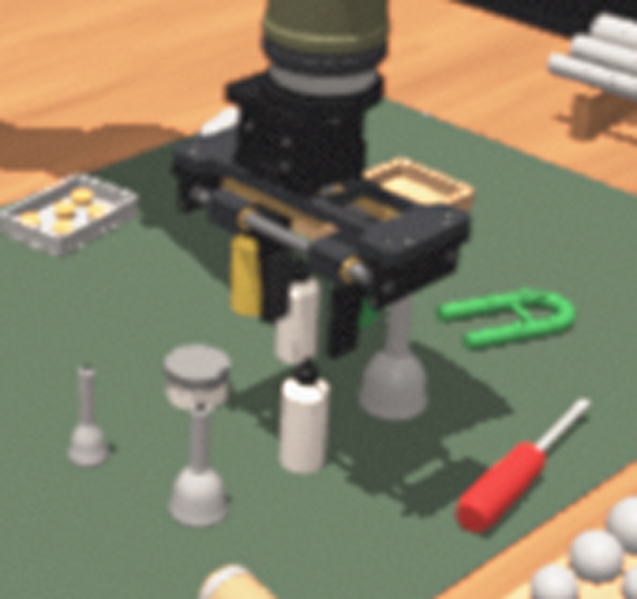

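View pics/t5.png

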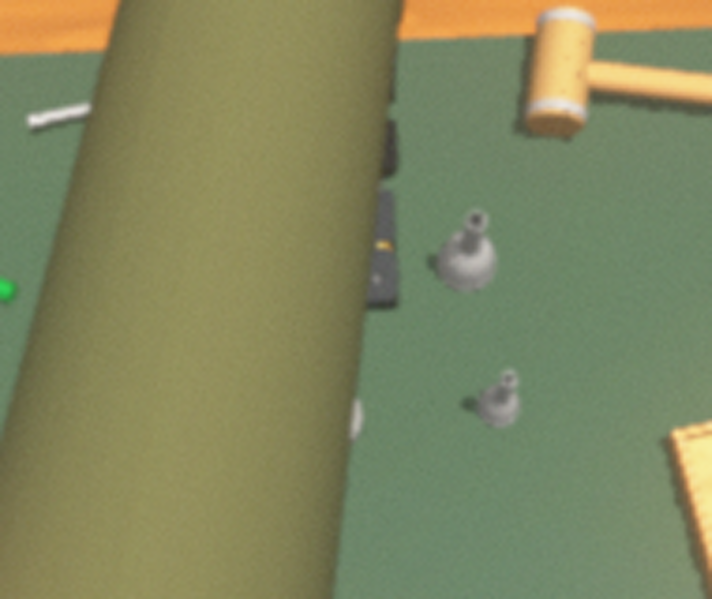

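Run:
```python
from h import *
c=dict(np.load("s5.npz"));f=min(800/170,600/160)
for X in((.6863,-.0049,.1039),(.688,-.006,.087),(.688,-.006,.003)): print(((proj(c,X)-[200,100])*f).round())
```

```text
[[305. 331.]]
[[305. 354.]]
[[299. 459.]]
```

>>> arm_command(
  targets=[
    [[-0.002,0.001,0.03,0,0,0,-0.15],[-0.002,0.001,0.05,0,0,0,-0.15],[-0.002,0.001,0.07,0,0,0,-0.15],[-0.002,0.001,0.07,0,0,0,-0.15],[-0.002,0.001,0.07,0,0,0,-0.15],[-0.002,0.001,0.07,0,0,0,0.8],[-0.002,0.001,0.07,0,0,0,0.8],[-0.002,0.001,0.07,0,0,0,0.8],[-0.002,0.001,0.07,0,0,0,0.8],[-0.002,0.001,0.07,0,0,0,0.8]],
  ],
  newtons=15,
)

```text
time_s: 10.55
tool_pos: [0.6884, -0.0068, 0.0355]
tool_rot: [179.9, -0.0, 89.7]
force: [-0.4, -0.6, 3.9]
grip_width: 0.0299
```

```bash
python3 go.py .688,-.006,.18,54
```

```text
t 10.55 pos [ 0.6884 -0.0068  0.0355] rot [179.9  -0.   89.7] w 0.0299 F [-0.4 -0.6  3.9] q7 9.0
.688,-.006,.18,54 -> [0.0008, -0.0002, -0.1445] [0.1, -0.0, 35.7]
```

>>> arm_command(
  targets=[
    [[0,0,-0.015,0,0,0,0.8],[0,0,-0.04,0,0,0,0.8],[0,0,-0.08,0,0,0,0.8],[0,0,-0.12,0,0,0,0.8],[0,0,-0.15,0,0,0,0.8],[0,0,-0.15,0,0,0,0.8]],
  ],
)

```text
time_s: 11.15
tool_pos: [0.6909, -0.0074, 0.1914]
tool_rot: [179.4, -0.0, 89.7]
force: [-0.1, -0.4, -0.2]
grip_width: 0.0292
```

```bash
python3 go.py .5533,-.3688,.18,54
```

```text
t 11.15 pos [ 0.6909 -0.0074  0.1914] rot [179.4  -0.   89.7] w 0.0292 F [-0.1 -0.4 -0.2] q7 7.0
.5533,-.3688,.18,54 -> [-0.3621, -0.1357, 0.0098] [0.5, -0.2, 35.7]
```

>>> arm_command(
  targets=[
    [[-0.025,-0.009,0,0,0,3,0.8],[-0.066,-0.025,0,0,0,7,0.8],[-0.11,-0.041,0,0,0,12,0.8],[-0.155,-0.058,0,0,0,17,0.8],[-0.2,-0.075,0,0,0,22,0.8],[-0.245,-0.092,0,0,0,27,0.8],[-0.29,-0.109,0,0,0,32,0.8],[-0.325,-0.122,0,0,0,36,0.8],[-0.35,-0.131,0,0,0,36,0.8],[-0.362,-0.136,0,0,0,36,0.8]],
  ],
)

```text
time_s: 12.15
tool_pos: [0.5463, -0.3719, 0.1836]
tool_rot: [-179.9, 0.1, 53.3]
force: [0.2, 0.3, -0.8]
grip_width: 0.0294
```

>>> arm_command(
  targets=[
    [[0,0,0,0,0,0,0.8],[0,0,0,0,0,0,0.8],[0,0,0,0,0,0,0.8],[0,0,0,0,0,0,0.8]],
  ],
)

```text
time_s: 12.55
tool_pos: [0.5513, -0.3661, 0.1843]
tool_rot: [-180.0, -0.1, 53.9]
force: [0.1, 0.5, -0.4]
grip_width: 0.0293
```

```bash
python3 go.py .5533,-.3688,.08,54;python3 pic.py scene s6 50 70 250 260
```

```text
t 12.55 pos [ 0.5513 -0.3661  0.1843] rot [-1.80e+02 -1.00e-01  5.39e+01] w 0.0293 F [ 0.1  0.5 -0.4] q7 8.0
.5533,-.3688,.08,54 -> [-0.0011, 0.0033, 0.1043] [-0.0, -0.1, -0.1]
```

View pics/s6.png

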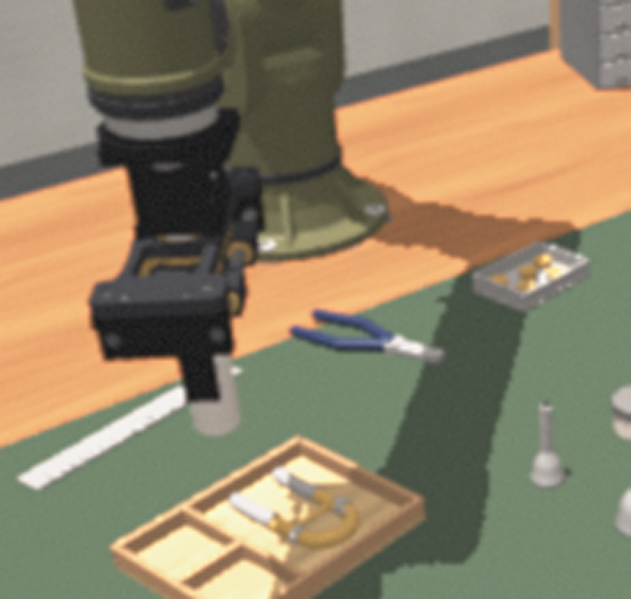

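>>> arm_command(
  targets=[
    [[-0.001,0.003,0.03,0,0,0,0.8],[-0.001,0.003,0.06,0,0,0,0.8],[-0.001,0.003,0.085,0,0,0,0.8],[-0.001,0.003,0.1,0,0,0,0.8],[-0.001,0.003,0.11,0,0,0,0.8],[-0.001,0.003,0.11,0,0,0,0.8],[-0.001,0.003,0.11,0,0,0,0.8]],
  ],
)

```text
time_s: 13.3
tool_pos: [0.5525, -0.3711, 0.0756]
tool_rot: [179.9, -0.0, 53.7]
force: [-0.3, -0.6, -0.8]
grip_width: 0.0296
```

```bash
python3 go.py .5533,-.3688,.0405,54;python3 pic.py scene s7 50 120 210 280
```

```text
t 13.3 pos [ 0.5525 -0.3711  0.0756] rot [179.9  -0.   53.7] w 0.0296 F [-0.3 -0.6 -0.8] q7 11.0
.5533,-.3688,.0405,54 -> [0.0023, -0.0008, 0.0351] [0.1, -0.0, -0.3]
```

View pics/s7.png

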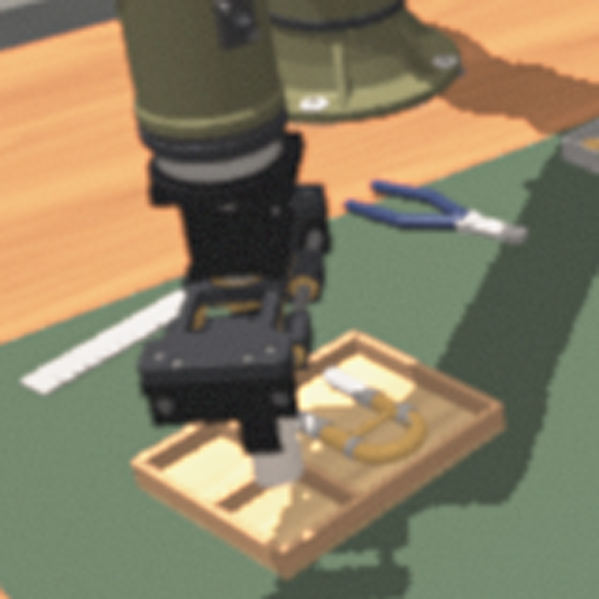

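>>> arm_command(
  targets=[
    [[0.001,0,0.015,0,0,0,0.8],[0.001,0,0.025,0,0,0,0.8],[0.001,0,0.031,0,0,0,0.8],[0.001,0,0.035,0,0,0,0.8],[0.001,0,0.035,0,0,0,0.8],[0.001,0,0.035,0,0,0,0.8]],
  ],
)

```text
time_s: 13.95
tool_pos: [0.5525, -0.3701, 0.0394]
tool_rot: [180.0, 0.0, 53.7]
force: [-0.3, 0.9, 0.1]
grip_width: 0.0296
```

```bash
python3 go.py .5533,-.3688,.0395,54;python3 pic.py scene s8 50 120 210 280
```

```text
t 13.95 pos [ 0.5525 -0.3701  0.0394] rot [180.    0.   53.7] w 0.0296 F [-0.3  0.9  0.1] q7 12.0
.5533,-.3688,.0395,54 -> [0.0015, -0.0001, -0.0001] [0.0, 0.0, -0.3]
```

View pics/s8.png

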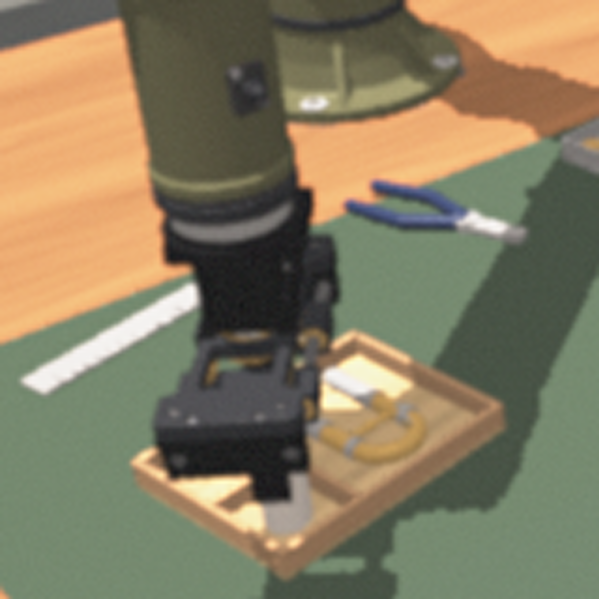

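>>> arm_command(
  targets=[
    [[0,0,0.001,0,0,0,0.8],[0,0,0.001,0,0,0,0],[0,0,0.001,0,0,0,-0.1],[0,0,0.001,0,0,0,-0.1],[0,0,0.001,0,0,0,-0.1],[0,0,-0.02,0,0,0,-0.1],[0,0,-0.06,0,0,0,-0.1],[0,0,-0.1,0,0,0,-0.1],[0,0,-0.14,0,0,0,-0.1],[0,0,-0.14,0,0,0,-0.1]],
  ],
)

```text
time_s: 15.0
tool_pos: [0.555, -0.3726, 0.1863]
tool_rot: [179.4, -0.1, 53.7]
force: [0.3, -0.8, 0.5]
grip_width: 0.048
```

```bash
python3 go.py .5865,-.111,.16,75;python3 pic.py scene s9 50 120 210 280
```

```text
t 15.0 pos [ 0.555  -0.3726  0.1863] rot [ 1.794e+02 -1.000e-01  5.370e+01] w 0.048 F [ 0.3 -0.8  0.5] q7 8.0
.5865,-.111,.16,75 -> [0.2294, -0.1298, 0.0252] [0.6, 0.0, -21.3]
```

View pics/s9.png

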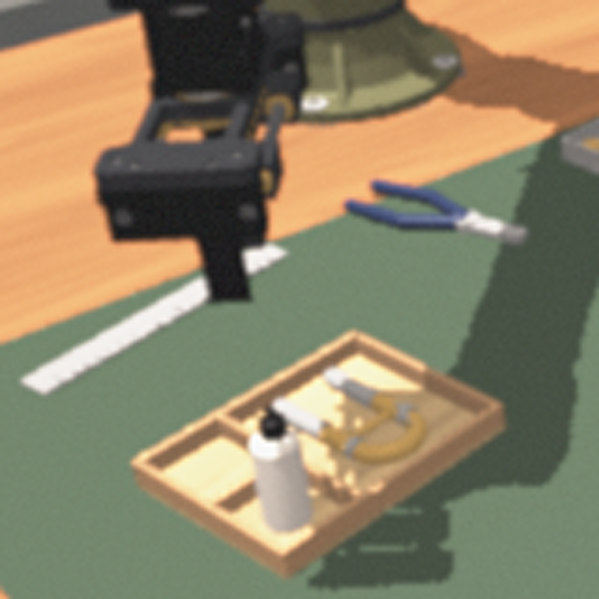

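Run:
```python
from h import *
c=dict(np.load("s9.npz"));f=600/160
for z in(.007,.091): print(((proj(c,(.5525,-.370,z))-[50,120])*f).round())
```

```text
[[283. 516.]]
[[263. 404.]]
```

The bottle stands upright: the lean in the picture matches the perspective of a vertical line. Next is the small mouthpiece.

>>> arm_command(
  targets=[
    [[0.229,-0.13,0.02,0,0,-21.3,-0.1],[0.229,-0.13,0.02,0,0,-21.3,-0.1],[0.229,-0.13,0.02,0,0,-21.3,-0.1],[0.229,-0.13,0.02,0,0,-21.3,-0.1],[0.229,-0.13,0.02,0,0,-21.3,-0.1],[0.229,-0.13,0.02,0,0,-21.3,-0.1],[0.229,-0.13,0.02,0,0,-21.3,-0.1],[0.229,-0.13,0.02,0,0,-21.3,-0.1],[0.229,-0.13,0.02,0,0,-21.3,-0.1],[0.229,-0.13,0.02,0,0,-21.3,-0.1]],
  ],
)

```text
time_s: 16.05
tool_pos: [0.5828, -0.1111, 0.1596]
tool_rot: [180.0, 0.0, 74.8]
force: [-0.5, 0.3, 0.1]
grip_width: 0.0477
```

```bash
python3 go.py .5865,-.111,.1,75
```

```text
t 16.05 pos [ 0.5828 -0.1111  0.1596] rot [180.    0.   74.8] w 0.0477 F [-0.5  0.3  0.1] q7 0.0
.5865,-.111,.1,75 -> [0.0011, 0.0035, 0.0596] [0.0, 0.0, -0.2]
```

>>> arm_command(
  targets=[
    [[0.001,0.002,0.03,0,0,0,-0.1],[0.001,0.002,0.06,0,0,0,-0.1],[0.001,0.002,0.06,0,0,0,-0.1],[0.001,0.002,0.06,0,0,0,-0.1],[0.001,0.002,0.06,0,0,0,-0.1]],
  ],
)

```text
time_s: 16.55
tool_pos: [0.5865, -0.1089, 0.1013]
tool_rot: [179.8, -0.0, 74.9]
force: [0.1, -0.2, 1.0]
grip_width: 0.0479
```

```bash
python3 go.py .5865,-.111,.036,75; python3 pic.py scene s10 150 100 300 240
python3 - <<'E'
from h import *
c=dict(np.load("s10.npz"));f=600/140
for X in((.5865,-.111,.003),(.5865,-.111,.075),(.585,-.111,.1)): print(((proj(c,X)-[150,100])*f).round())
E
```

```text
t 16.55 pos [ 0.5865 -0.1089  0.1013] rot [179.8  -0.   74.9] w 0.0479 F [ 0.1 -0.2  1. ] q7 2.0
.5865,-.111,.036,75 -> [-0.002, 0.0003, 0.0653] [0.2, -0.0, -0.1]
[[312. 519.]]
[[309. 418.]]
[[307. 380.]]
```

View pics/s10.png

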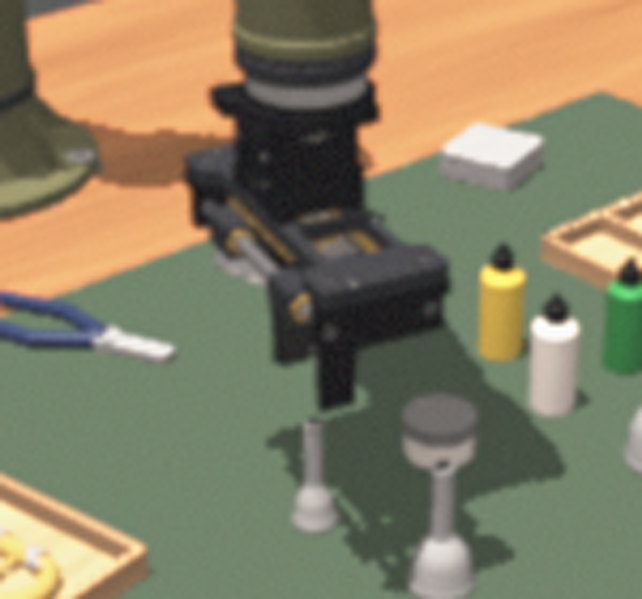

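>>> arm_command(
  targets=[
    [[-0.001,0,0.03,0,0,0,-0.1],[-0.001,0,0.05,0,0,0,-0.1],[-0.001,0,0.064,0,0,0,-0.1],[-0.001,0,0.064,0,0,0,-0.1],[-0.001,0,0.064,0,0,0,-0.1],[-0.001,0,0.064,0,0,0,0.9],[-0.001,0,0.064,0,0,0,0.95],[-0.001,0,0.064,0,0,0,0.95],[-0.001,0,0.064,0,0,0,0.95],[-0.001,0,0.064,0,0,0,0.95]],
  ],
  newtons=15,
)

```text
time_s: 17.6
tool_pos: [0.5853, -0.1088, 0.0357]
tool_rot: [180.0, -0.0, 75.0]
force: [0.4, 0.3, 0.7]
grip_width: 0.0159
```

>>> arm_command(
  targets=[
    [[0,0,0,0,0,0,0.95],[0,0,0,0,0,0,0.95]],
  ],
)

```text
time_s: 17.8
tool_pos: [0.5851, -0.1089, 0.0355]
tool_rot: [-180.0, -0.0, 75.0]
force: [-0.7, 0.4, -0.5]
grip_width: 0.008
```

```bash
python3 go.py .5865,-.111,.16,75; python3 pic.py scene s11 150 100 300 240
```

```text
t 17.8 pos [ 0.5851 -0.1089  0.0355] rot [-180.   -0.   75.] w 0.008 F [-0.7  0.4 -0.5] q7 5.0
.5865,-.111,.16,75 -> [-0.0017, 0.0018, -0.1245] [-0.0, -0.0, 0.0]
```

View pics/s11.png

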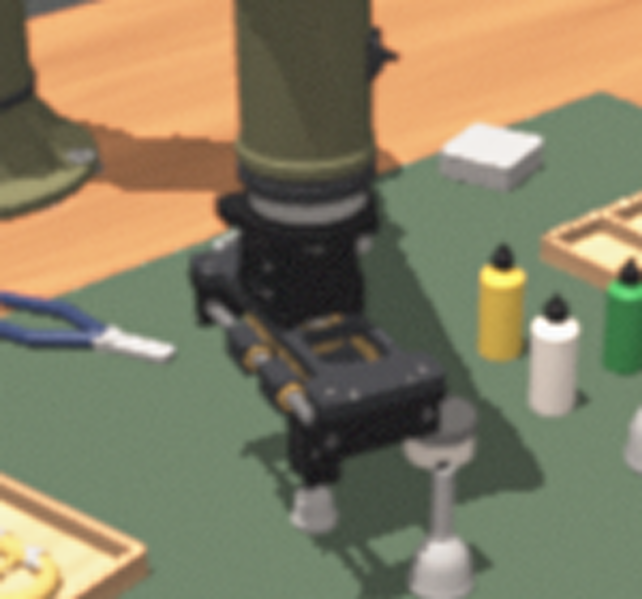

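>>> arm_command(
  targets=[
    [[0,0,0,0,0,0,0.95],[0,0,0,0,0,0,0.95]],
  ],
)

```text
time_s: 18.05
tool_pos: [0.5852, -0.1089, 0.0355]
tool_rot: [-180.0, -0.0, 75.0]
force: [-0.5, 1.1, -0.1]
grip_width: 0.0082
```

```bash
python3 go.py .5865,-.111,.16,75
python3 - <<'E'
from h import *
c=dict(np.load("s11.npz"));P=cloud(c)
im=c["img"].astype(int)
# mouthpiece visible lower cup: crop (312,505)
f=600/140
for (u,v) in((300,500),(312,500),(312,515),(330,505),(325,480),(312,490)):
    uu,vv=int(150+u/f),int(100+v/f);print((u,v),P[vv,uu].round(4))
for X in((.5851,-.1089,.0355),(.5865,-.111,.003)): print(((proj(c,X)-[150,100])*f).round())
E
```

```text
t 18.05 pos [ 0.5852 -0.1089  0.0355] rot [-180.   -0.   75.] w 0.0082 F [-0.5  1.1 -0.1] q7 5.0
.5865,-.111,.16,75 -> [-0.0017, 0.0018, -0.1245] [-0.0, -0.0, -0.0]
(300, 500) [ 0.5861 -0.1193  0.0226]
(312, 500) [ 0.588  -0.1143  0.0213]
(312, 515) [ 0.5927 -0.1184  0.0133]
(330, 505) [ 0.5913 -0.1006  0.0135]
(325, 480) [ 0.599  -0.1133  0.0387]
(312, 490) [ 0.5969 -0.1213  0.0352]
[[312. 472.]]
[[312. 519.]]
```

>>> arm_command(
  targets=[
    [[0,0,-0.01,0,0,0,0.95],[0,0,-0.02,0,0,0,0.95],[0,0,-0.03,0,0,0,0.95],[0,0,-0.05,0,0,0,0.95],[0,0,-0.07,0,0,0,0.95],[0,0,-0.07,0,0,0,0.95]],
  ],
)

```text
time_s: 18.65
tool_pos: [0.5877, -0.1095, 0.1094]
tool_rot: [179.6, -0.1, 75.0]
force: [0.8, -0.4, -0.5]
grip_width: 0.0084
```

```bash
python3 go.py .5865,-.111,.16,75; python3 pic.py scene s12 150 100 300 240;python3 pic.py top t12 230 130 350 230
```

```text
t 18.65 pos [ 0.5877 -0.1095  0.1094] rot [ 1.796e+02 -1.000e-01  7.500e+01] w 0.0084 F [ 0.8 -0.4 -0.5] q7 2.0
.5865,-.111,.16,75 -> [-0.0017, -0.0004, -0.0506] [0.4, -0.1, -0.0]
```

View pics/s12.png

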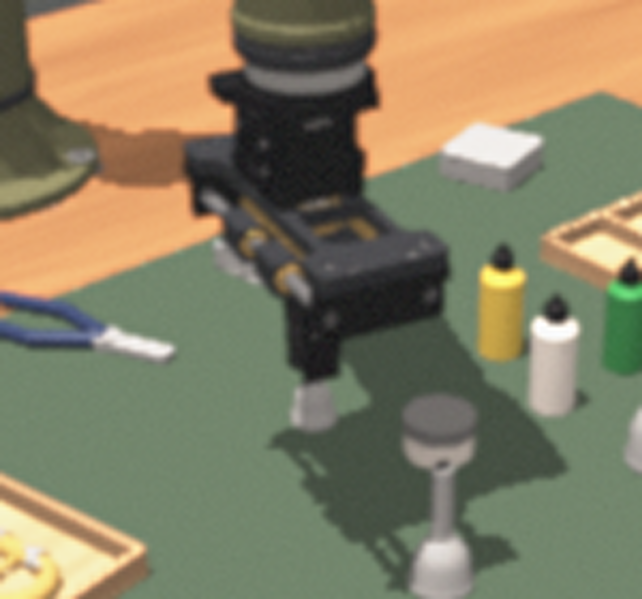

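View pics/t12.png

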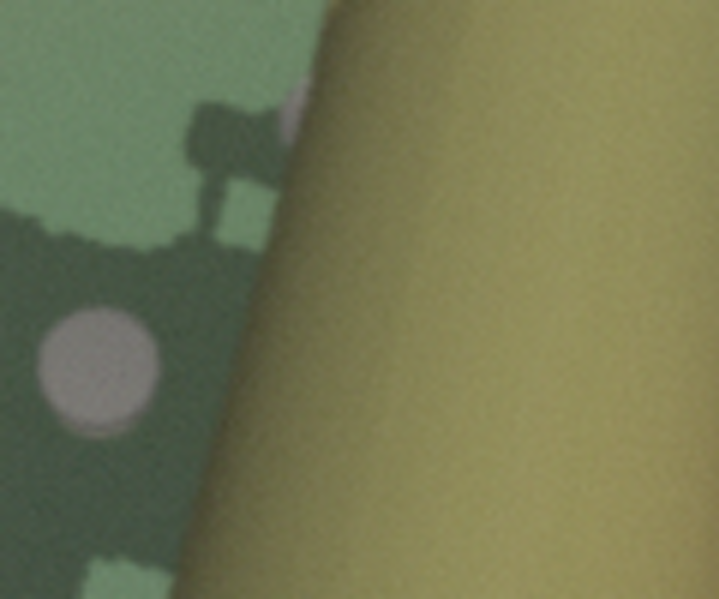

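The mouthpiece is held upright at (313,405). Carrying it to the other small compartment.

>>> arm_command(
  targets=[
    [[0,0,-0.02,0,0,0,0.95],[0,0,-0.05,0,0,0,0.95],[0,0,-0.07,0,0,0,0.95],[0,0,-0.07,0,0,0,0.95]],
  ],
)

```text
time_s: 19.15
tool_pos: [0.5865, -0.1093, 0.1776]
tool_rot: [179.8, -0.1, 75.0]
force: [0.3, 0.4, -1.3]
grip_width: 0.0086
```

```bash
python3 go.py .4861,-.3812,.18,54
```

```text
t 19.15 pos [ 0.5865 -0.1093  0.1776] rot [ 1.798e+02 -1.000e-01  7.500e+01] w 0.0086 F [ 0.3  0.4 -1.3] q7 0.0
.4861,-.3812,.18,54 -> [-0.2887, -0.0266, -0.0028] [0.2, -0.1, 21.0]
```

>>> arm_command(
  targets=[
    [[-0.02,-0.002,0,0,0,2,0.95],[-0.06,-0.006,0,0,0,5,0.95],[-0.1,-0.009,0,0,0,9,0.95],[-0.145,-0.013,0,0,0,13,0.95],[-0.19,-0.018,0,0,0,17,0.95],[-0.23,-0.021,0,0,0,21,0.95],[-0.265,-0.024,0,0,0,21,0.95],[-0.289,-0.027,0,0,0,21,0.95],[-0.289,-0.027,0,0,0,21,0.95],[-0.289,-0.027,0,0,0,21,0.95]],
  ],
)

```text
time_s: 20.15
tool_pos: [0.4823, -0.3816, 0.1738]
tool_rot: [-179.8, 0.0, 53.8]
force: [0.2, 0.4, -0.7]
grip_width: 0.0083
```

>>> arm_command(
  targets=[
    [[0,0,0,0,0,0,0.95],[0,0,0,0,0,0,0.95]],
  ],
)

```text
time_s: 20.35
tool_pos: [0.4849, -0.3795, 0.1749]
tool_rot: [-179.9, -0.0, 54.1]
force: [1.1, 0.6, -0.5]
grip_width: 0.0083
```

```bash
python3 go.py .4861,-.3812,.08,54; python3 pic.py scene s13 50 100 210 260
```

```text
t 20.35 pos [ 0.4849 -0.3795  0.1749] rot [-179.9   -0.    54.1] w 0.0083 F [ 1.1  0.6 -0.5] q7 11.0
.4861,-.3812,.08,54 -> [-0.0007, 0.002, 0.0949] [-0.1, -0.0, 0.1]
```

View pics/s13.png

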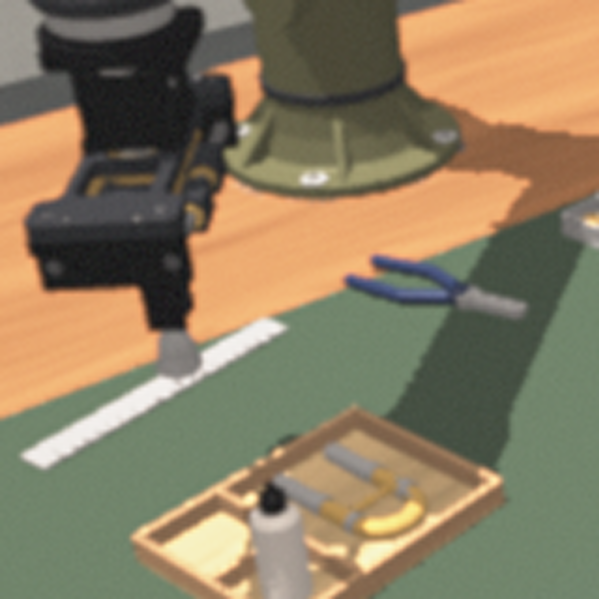

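>>> arm_command(
  targets=[
    [[0,0.001,0.03,0,0,0,0.95],[0,0.001,0.06,0,0,0,0.95],[0,0.001,0.085,0,0,0,0.95],[0,0.001,0.1,0,0,0,0.95],[0,0.001,0.1,0,0,0,0.95],[0,0.001,0.1,0,0,0,0.95],[0,0.001,0.1,0,0,0,0.95]],
  ],
)

```text
time_s: 21.1
tool_pos: [0.4861, -0.3824, 0.0772]
tool_rot: [179.8, -0.0, 54.0]
force: [1.6, 0.4, -0.7]
grip_width: 0.008
```

```bash
python3 go.py .4861,-.3812,.0395,54; python3 pic.py scene s14 50 100 210 260
```

```text
t 21.1 pos [ 0.4861 -0.3824  0.0772] rot [179.8  -0.   54. ] w 0.008 F [ 1.6  0.4 -0.7] q7 14.0
.4861,-.3812,.0395,54 -> [0.001, -0.0008, 0.0377] [0.2, -0.0, 0.0]
```

View pics/s14.png

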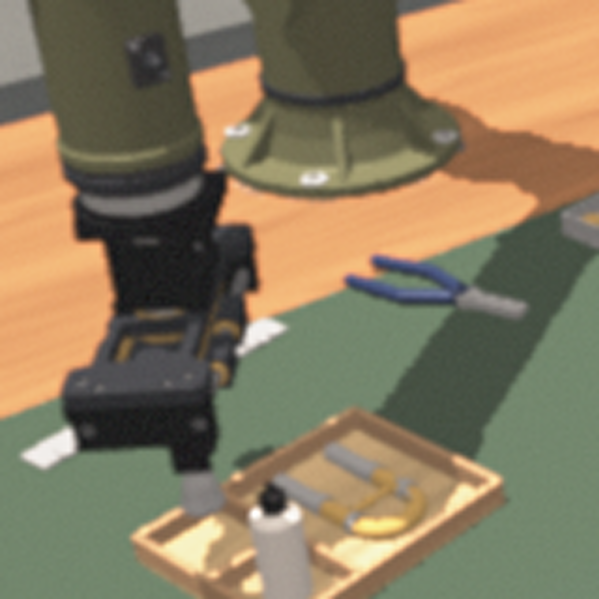

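Lined up over the far compartment. Lowering the rest of the way.

>>> arm_command(
  targets=[
    [[0.001,0,0.015,0,0,0,0.95],[0.001,0,0.026,0,0,0,0.95],[0.001,0,0.033,0,0,0,0.95],[0.001,0,0.037,0,0,0,0.95],[0.001,0,0.037,0,0,0,0.95],[0.001,0,0.037,0,0,0,0.95]],
  ],
)

```text
time_s: 21.75
tool_pos: [0.4852, -0.3804, 0.0392]
tool_rot: [-179.9, -0.1, 54.0]
force: [-3.2, 3.6, 7.7]
grip_width: 0.0085
```

```bash
python3 go.py .4861,-.3812,.0395,54; python3 pic.py scene s15 50 120 210 280
```

```text
t 21.75 pos [ 0.4852 -0.3804  0.0392] rot [-1.799e+02 -1.000e-01  5.400e+01] w 0.0085 F [-3.2  3.6  7.7] q7 16.0
.4861,-.3812,.0395,54 -> [-0.0001, 0.0012, -0.0003] [-0.1, -0.1, -0.0]
```

View pics/s15.png

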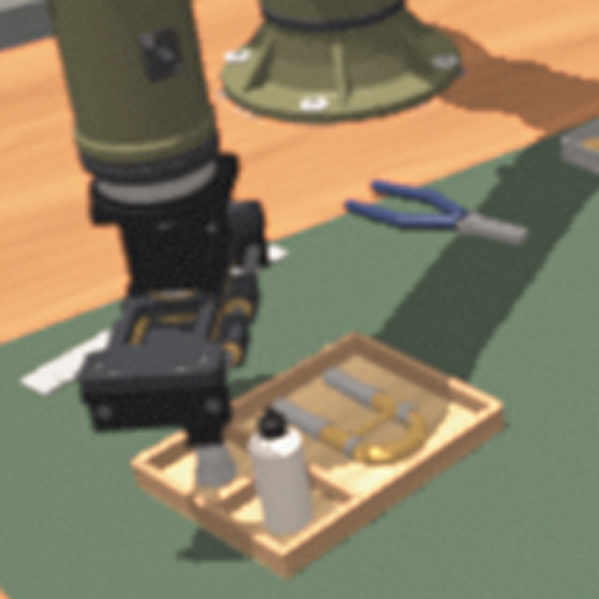

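>>> arm_command(
  targets=[
    [[0,0,0,0,0,0,0.7],[0,0,0,0,0,0,0.3],[0,0,0,0,0,0,0.3],[0,0,0,0,0,0,0.3],[0,0,-0.02,0,0,0,0.3],[0,0,-0.06,0,0,0,0.3],[0,0,-0.1,0,0,0,-0.15],[0,0,-0.14,0,0,0,-0.15],[0,0,-0.16,0,0,0,-0.15],[0,0,-0.16,0,0,0,-0.15]],
  ],
)

```text
time_s: 22.8
tool_pos: [0.4871, -0.3824, 0.2021]
tool_rot: [179.6, -0.0, 54.0]
force: [-0.1, 0.1, 0.3]
grip_width: 0.0483
```

```bash
python3 go.py .588,.089,.19,95 ; python3 pic.py scene s16 50 120 210 280
```

```text
t 22.8 pos [ 0.4871 -0.3824  0.2021] rot [179.6  -0.   54. ] w 0.0483 F [-0.1  0.1  0.3] q7 11.0
.588,.089,.19,95 -> [0.4407, -0.1956, 0.0112] [0.4, 0.1, -41.0]
```

View pics/s16.png

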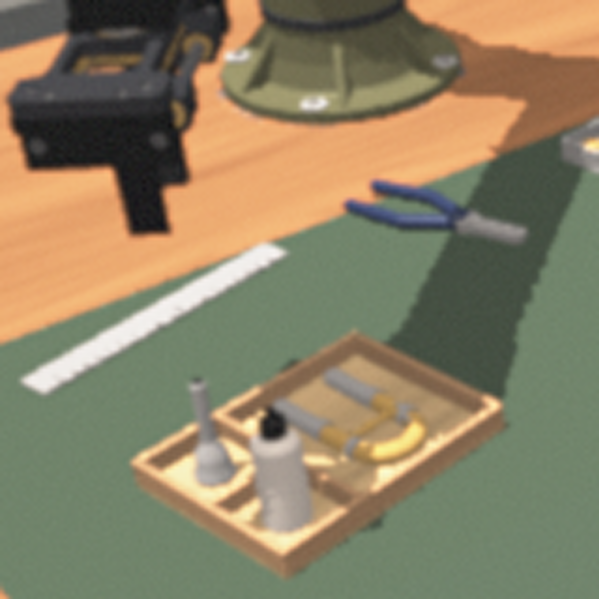

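The mouthpiece stands in its compartment at (213,465). Next is the other white bottle.

>>> arm_command(
  targets=[
    [[0.441,-0.196,0.01,0,0,-41,-0.15],[0.441,-0.196,0.01,0,0,-41,-0.15],[0.441,-0.196,0.01,0,0,-41,-0.15],[0.441,-0.196,0.01,0,0,-41,-0.15],[0.441,-0.196,0.01,0,0,-41,-0.15],[0.441,-0.196,0.01,0,0,-41,-0.15],[0.441,-0.196,0.01,0,0,-41,-0.15],[0.441,-0.196,0.01,0,0,-41,-0.15],[0.441,-0.196,0.01,0,0,-41,-0.15],[0.441,-0.196,0.01,0,0,-41,-0.15]],
  ],
)

```text
time_s: 23.85
tool_pos: [0.5851, 0.0962, 0.186]
tool_rot: [-179.8, -0.1, 95.3]
force: [-0.6, -0.3, -0.1]
grip_width: 0.05
```

>>> arm_command(
  targets=[
    [[0,0,0,0,0,0,-0.15],[0,0,0,0,0,0,-0.15],[0,0,0,0,0,0,-0.15]],
  ],
)

```text
time_s: 24.15
tool_pos: [0.5857, 0.0892, 0.1873]
tool_rot: [-179.9, 0.1, 94.9]
force: [-0.2, -0.3, 0.3]
grip_width: 0.0499
```

```bash
python3 go.py .588,.089,.105,95
```

```text
t 24.15 pos [0.5857 0.0892 0.1873] rot [-1.799e+02  1.000e-01  9.490e+01] w 0.0499 F [-0.2 -0.3  0.3] q7 -2.0
.588,.089,.105,95 -> [-0.0003, 0.0025, 0.0823] [-0.1, 0.1, -0.1]
```

>>> arm_command(
  targets=[
    [[0,0.001,0.04,0,0,0,-0.15],[0,0.001,0.07,0,0,0,-0.15],[0,0.001,0.082,0,0,0,-0.15],[0,0.001,0.082,0,0,0,-0.15],[0,0.001,0.082,0,0,0,-0.15]],
  ],
)

```text
time_s: 24.65
tool_pos: [0.5881, 0.0905, 0.1077]
tool_rot: [179.9, -0.0, 94.9]
force: [0.1, -0.3, 0.7]
grip_width: 0.0501
```

```bash
python3 go.py .588,.089,.0355,95; python3 pic.py scene s17 200 80 350 220;python3 - <<'E'
from h import *
c=dict(np.load("s17.npz"));f=600/140
for X in((.588,.089,.003),(.588,.089,.087),(.587,.0892,.105)): print(((proj(c,X)-[200,80])*f).round())
E
```

```text
t 24.65 pos [0.5881 0.0905 0.1077] rot [179.9  -0.   94.9] w 0.0501 F [ 0.1 -0.3  0.7] q7 -0.0
.588,.089,.0355,95 -> [-0.0015, -0.0003, 0.0722] [0.1, -0.0, -0.1]
[[331. 488.]]
[[337. 376.]]
[[337. 351.]]
```

View pics/s17.png

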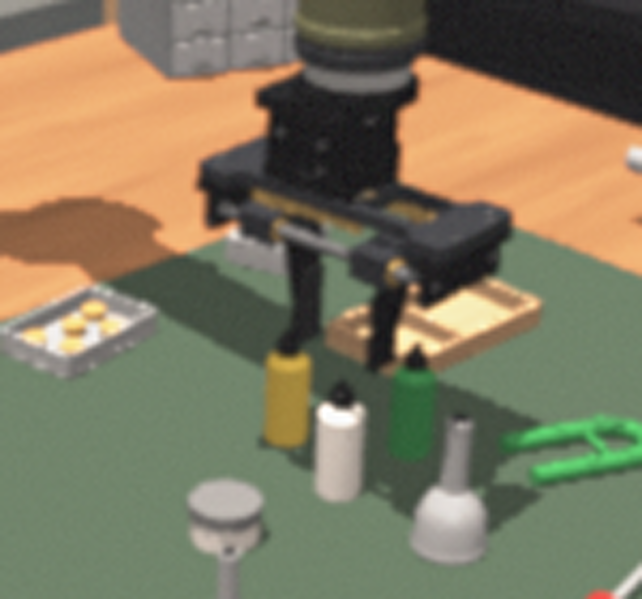

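>>> arm_command(
  targets=[
    [[0,0,0.03,0,0,0,-0.15],[0,0,0.055,0,0,0,-0.15],[0,0,0.072,0,0,0,-0.15],[0,0,0.072,0,0,0,-0.15],[0,0,0.072,0,0,0,-0.15],[0,0,0.072,0,0,0,0.8],[0,0,0.072,0,0,0,0.8],[0,0,0.072,0,0,0,0.8],[0,0,0.072,0,0,0,0.8],[0,0,0.072,0,0,0,0.8]],
  ],
)

```text
time_s: 25.7
tool_pos: [0.5879, 0.0914, 0.0353]
tool_rot: [179.9, -0.0, 95.0]
force: [-0.9, 0.1, 3.0]
grip_width: 0.0292
```

```bash
python3 go.py .588,.089,.18,95
```

```text
t 25.7 pos [0.5879 0.0914 0.0353] rot [179.9  -0.   95. ] w 0.0292 F [-0.9  0.1  3. ] q7 2.0
.588,.089,.18,95 -> [-0.0023, 0.0001, -0.1447] [0.1, -0.0, 0.0]
```

>>> arm_command(
  targets=[
    [[0,0,-0.015,0,0,0,0.8],[0,0,-0.04,0,0,0,0.8],[0,0,-0.08,0,0,0,0.8],[0,0,-0.12,0,0,0,0.8],[0,0,-0.155,0,0,0,0.8],[0,0,-0.155,0,0,0,0.8],[0,0,-0.155,0,0,0,0.8]],
  ],
)

```text
time_s: 26.4
tool_pos: [0.5877, 0.0912, 0.191]
tool_rot: [179.9, -0.0, 95.0]
force: [-0.5, -0.8, -1.5]
grip_width: 0.0295
```

```bash
python3 go.py .4815,.2675,.19,100;  python3 pic.py scene s18 200 50 350 190
```

```text
t 26.4 pos [0.5877 0.0912 0.191 ] rot [179.9  -0.   95. ] w 0.0295 F [-0.5 -0.8 -1.5] q7 -2.0
.4815,.2675,.19,100 -> [0.1849, -0.0904, 0.0009] [0.1, -0.0, -5.0]
```

View pics/s18.png

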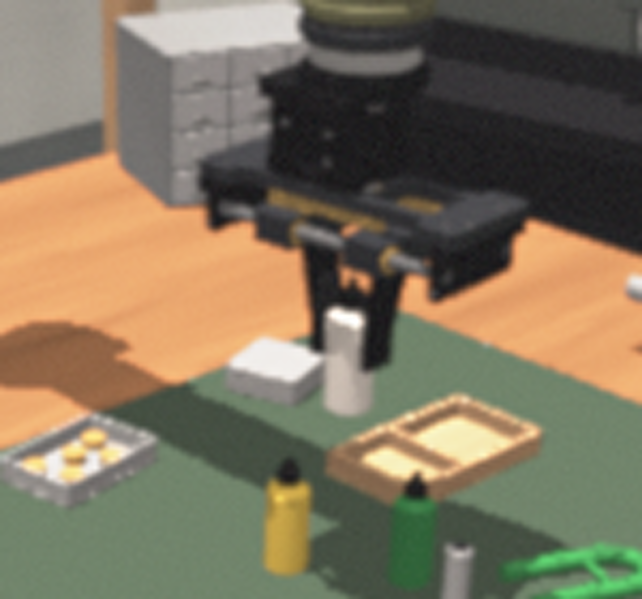

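>>> arm_command(
  targets=[
    [[0.02,-0.01,0,0,0,-1,0.8],[0.055,-0.027,0,0,0,-2,0.8],[0.095,-0.046,0,0,0,-3,0.8],[0.135,-0.066,0,0,0,-4,0.8],[0.165,-0.081,0,0,0,-5,0.8],[0.185,-0.09,0,0,0,-5,0.8],[0.185,-0.09,0,0,0,-5,0.8],[0.185,-0.09,0,0,0,-5,0.8],[0.185,-0.09,0,0,0,-5,0.8]],
  ],
)

```text
time_s: 27.35
tool_pos: [0.4818, 0.2661, 0.1889]
tool_rot: [-179.9, 0.1, 99.9]
force: [-0.6, -0.3, -0.9]
grip_width: 0.0297
```

```bash
python3 go.py .4815,.2675,.08,100
```

```text
t 27.35 pos [0.4818 0.2661 0.1889] rot [-1.799e+02  1.000e-01  9.990e+01] w 0.0297 F [-0.6 -0.3 -0.9] q7 -20.0
.4815,.2675,.08,100 -> [0.0015, 0.0001, 0.1089] [-0.1, 0.1, -0.1]
```

>>> arm_command(
  targets=[
    [[0.001,0,0.03,0,0,0,0.8],[0.001,0,0.06,0,0,0,0.8],[0.001,0,0.09,0,0,0,0.8],[0.001,0,0.109,0,0,0,0.8],[0.001,0,0.109,0,0,0,0.8],[0.001,0,0.109,0,0,0,0.8],[0.001,0,0.109,0,0,0,0.8]],
  ],
)

```text
time_s: 28.05
tool_pos: [0.4827, 0.2687, 0.0821]
tool_rot: [179.9, -0.1, 99.9]
force: [0.6, -0.7, -0.6]
grip_width: 0.0295
```

```bash
python3 go.py .4815,.2675,.0392,100;  python3 pic.py scene s19 220 60 370 200
```

```text
t 28.05 pos [0.4827 0.2687 0.0821] rot [ 1.799e+02 -1.000e-01  9.990e+01] w 0.0295 F [ 0.6 -0.7 -0.6] q7 -18.0
.4815,.2675,.0392,100 -> [-0.001, -0.0015, 0.0429] [0.1, -0.1, -0.1]
```

View pics/s19.png

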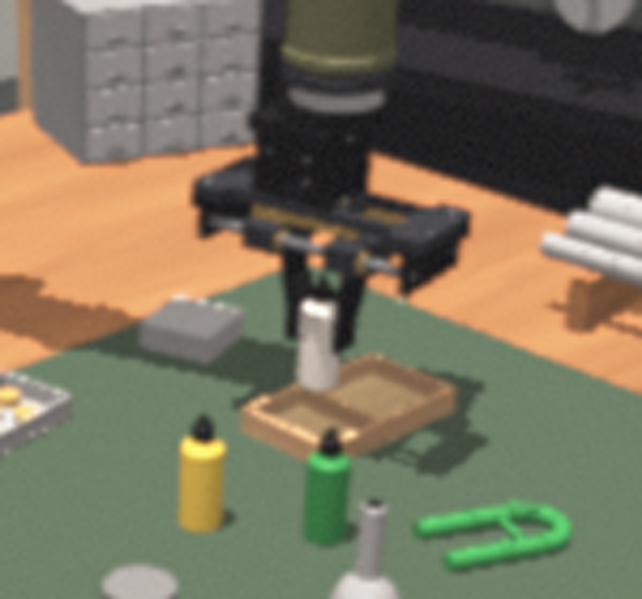

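Run:
```python
from h import *
c=dict(np.load("s19.npz"));f=600/140
for X in((.4815,.2675,.007),(.4815,.3395,.007),(.4827,.2687,.050)): print(((proj(c,X)-[220,60])*f).round())
```

```text
[[309. 429.]]
[[371. 401.]]
[[314. 378.]]
```

>>> arm_command(
  targets=[
    [[-0.001,-0.001,0.018,0,0,0,0.8],[-0.001,-0.001,0.031,0,0,0,0.8],[-0.001,-0.001,0.039,0,0,0,0.8],[-0.001,-0.001,0.043,0,0,0,0.8],[-0.001,-0.001,0.043,0,0,0,0.8],[-0.001,-0.001,0.043,0,0,0,0.8]],
  ],
)

```text
time_s: 28.7
tool_pos: [0.481, 0.2676, 0.0386]
tool_rot: [180.0, -0.0, 100.0]
force: [-1.5, -1.3, 5.4]
grip_width: 0.0298
```

```bash
python3 go.py .4815,.2675,.0392,100;  python3 pic.py scene s20 220 60 370 200
```

```text
t 28.7 pos [0.481  0.2676 0.0386] rot [180.  -0. 100.] w 0.0298 F [-1.5 -1.3  5.4] q7 -17.0
.4815,.2675,.0392,100 -> [-0.0002, 0.0004, -0.0006] [0.0, -0.0, -0.0]
```

View pics/s20.png

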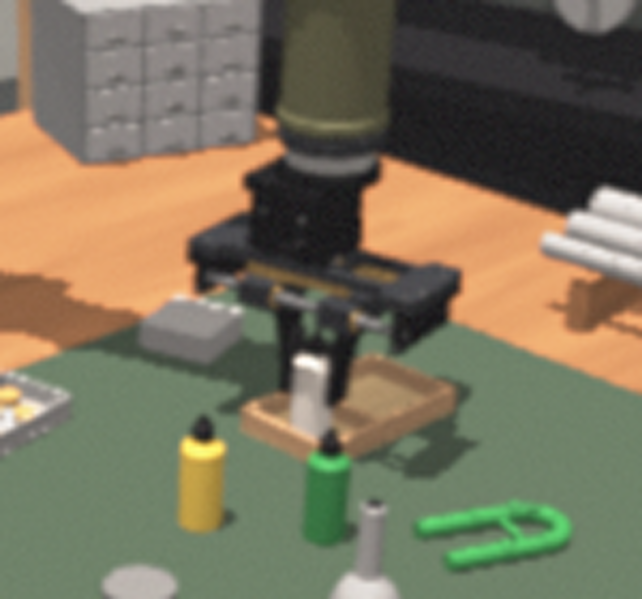

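It is touching the floor with about 5 N. Releasing.

>>> arm_command(
  targets=[
    [[0,0,0,0,0,0,0.2],[0,0,0,0,0,0,-0.1],[0,0,0,0,0,0,-0.1],[0,0,0,0,0,0,-0.1],[0,0,-0.02,0,0,0,-0.1],[0,0,-0.06,0,0,0,-0.1],[0,0,-0.1,0,0,0,-0.1],[0,0,-0.14,0,0,0,-0.1],[0,0,-0.16,0,0,0,-0.1],[0,0,-0.16,0,0,0,-0.1]],
  ],
)

```text
time_s: 29.75
tool_pos: [0.4825, 0.2687, 0.2014]
tool_rot: [179.6, -0.2, 100.0]
force: [0.5, 1.0, -0.6]
grip_width: 0.0477
```

```bash
python3 go.py .681,.097,.2,98 ; python3 pic.py scene s21 220 60 370 200
```

```text
t 29.75 pos [0.4825 0.2687 0.2014] rot [179.6  -0.2 100. ] w 0.0477 F [ 0.5  1.  -0.6] q7 -20.0
.681,.097,.2,98 -> [-0.2035, 0.1656, 0.0017] [0.4, -0.2, 2.0]
```

View pics/s21.png

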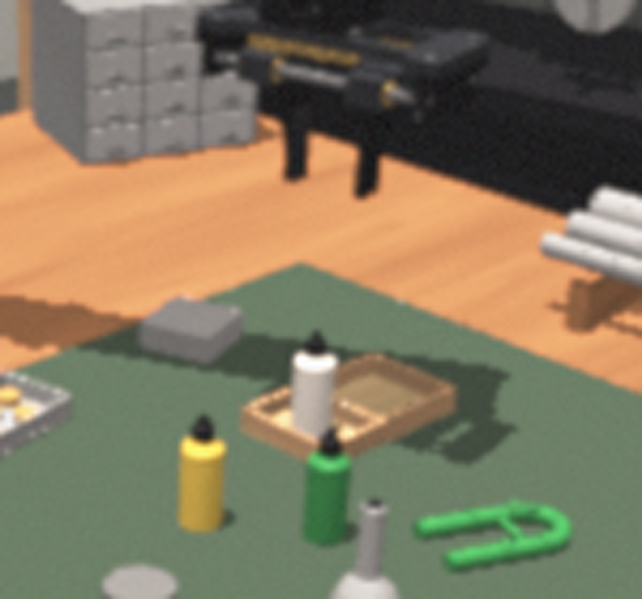

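The bottle is upright in the tuba tray at (313,390). Now the largest mouthpiece.

>>> arm_command(
  targets=[
    [[-0.204,0.166,0,0,0,2,-0.1],[-0.204,0.166,0,0,0,2,-0.1],[-0.204,0.166,0,0,0,2,-0.1],[-0.204,0.166,0,0,0,2,-0.1],[-0.204,0.166,0,0,0,2,-0.1],[-0.204,0.166,0,0,0,2,-0.1],[-0.204,0.166,0,0,0,2,-0.1],[-0.204,0.166,0,0,0,2,-0.1],[-0.204,0.166,0,0,0,2,-0.1],[-0.204,0.166,0,0,0,2,-0.1]],
  ],
)

```text
time_s: 30.8
tool_pos: [0.6785, 0.0976, 0.1976]
tool_rot: [-180.0, -0.1, 98.2]
force: [0.4, -0.2, -0.3]
grip_width: 0.0478
```

```bash
python3 go.py .682,.098,.11,98
```

```text
t 30.8 pos [0.6785 0.0976 0.1976] rot [-1.80e+02 -1.00e-01  9.82e+01] w 0.0478 F [ 0.4 -0.2 -0.3] q7 5.0
.682,.098,.11,98 -> [-0.0002, 0.0035, 0.0876] [-0.0, -0.1, 0.2]
```

>>> arm_command(
  targets=[
    [[0,0.002,0.04,0,0,0,-0.1],[0,0.002,0.07,0,0,0,-0.1],[0,0.002,0.082,0,0,0,-0.1],[0,0.002,0.082,0,0,0,-0.1],[0,0.002,0.082,0,0,0,-0.1]],
  ],
)

```text
time_s: 31.3
tool_pos: [0.6821, 0.0963, 0.1171]
tool_rot: [179.9, -0.0, 98.0]
force: [-0.1, -0.1, -0.2]
grip_width: 0.0477
```

```bash
python3 go.py .682,.098,.05,98; python3 pic.py scene s22 230 90 380 230;python3 - <<'E'
from h import *
c=dict(np.load("s22.npz"));f=600/140
for X in((.682,.097,.003),(.682,.097,.095),(.681,.0976,.115)): print(((proj(c,X)-[230,90])*f).round())
E
```

```text
t 31.3 pos [0.6821 0.0963 0.1171] rot [179.9  -0.   98. ] w 0.0477 F [-0.1 -0.1 -0.2] q7 6.0
.682,.098,.05,98 -> [0.0017, 0.0, 0.0671] [0.1, -0.0, 0.0]
[[319. 499.]]
[[330. 373.]]
[[332. 343.]]
```

View pics/s22.png

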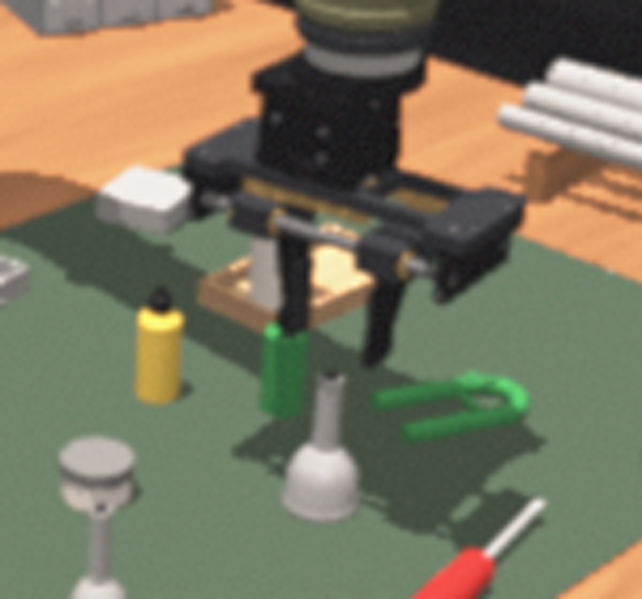

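>>> arm_command(
  targets=[
    [[0.001,0,0.03,0,0,0,-0.1],[0.001,0,0.05,0,0,0,-0.1],[0.001,0,0.066,0,0,0,-0.1],[0.001,0,0.066,0,0,0,-0.1],[0.001,0,0.066,0,0,0,-0.1],[0.001,0,0.066,0,0,0,0.9],[0.001,0,0.066,0,0,0,0.9],[0.001,0,0.066,0,0,0,0.9],[0.001,0,0.066,0,0,0,0.9],[0.001,0,0.066,0,0,0,0.9]],
  ],
  newtons=22,
)

```text
time_s: 32.35
tool_pos: [0.6812, 0.0967, 0.0498]
tool_rot: [-180.0, -0.0, 98.0]
force: [-1.7, -0.3, 0.8]
grip_width: 0.0159
```

>>> arm_command(
  targets=[
    [[0,0,0,0,0,0,0.9],[0,0,0,0,0,0,0.9],[0,0,0,0,0,0,0.9]],
  ],
)

```text
time_s: 32.65
tool_pos: [0.6812, 0.0967, 0.0497]
tool_rot: [-180.0, -0.0, 98.0]
force: [-1.8, -0.4, 2.1]
grip_width: 0.0157
```

```bash
python3 go.py .682,.098,.2,98
```

```text
t 32.65 pos [0.6812 0.0967 0.0497] rot [-180.   -0.   98.] w 0.0157 F [-1.8 -0.4  2.1] q7 7.0
.682,.098,.2,98 -> [0.0012, 0.0009, -0.1503] [-0.0, -0.0, 0.0]
```

>>> arm_command(
  targets=[
    [[0,0,-0.015,0,0,0,0.9],[0,0,-0.04,0,0,0,0.9],[0,0,-0.08,0,0,0,0.9],[0,0,-0.12,0,0,0,0.9],[0,0,-0.155,0,0,0,0.9],[0,0,-0.155,0,0,0,0.9],[0,0,-0.155,0,0,0,0.9]],
  ],
)

```text
time_s: 33.35
tool_pos: [0.6817, 0.0966, 0.2059]
tool_rot: [179.9, -0.0, 98.0]
force: [-0.1, 0.0, -1.6]
grip_width: 0.0157
```

```bash
python3 go.py .4815,.3395,.205,105; python3 pic.py scene s23 230 60 380 200
```

```text
t 33.35 pos [0.6817 0.0966 0.2059] rot [179.9  -0.   98. ] w 0.0157 F [-0.1  0.  -1.6] q7 5.0
.4815,.3395,.205,105 -> [0.2683, -0.1645, 0.0006] [0.1, -0.0, -7.0]
```

View pics/s23.png

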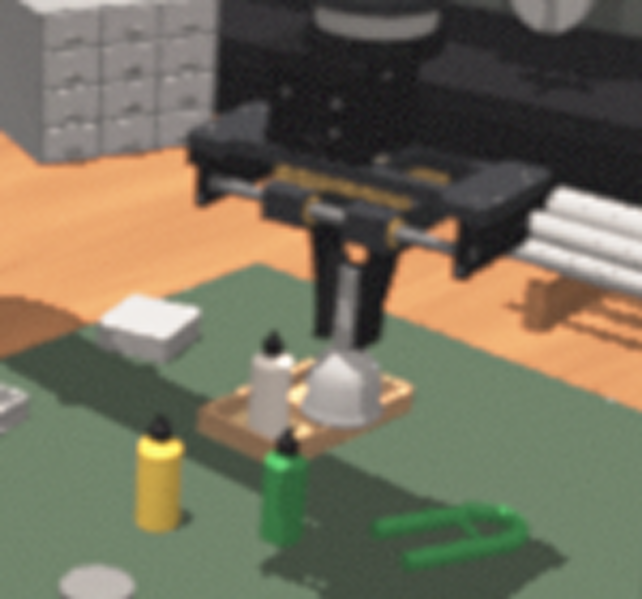

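>>> arm_command(
  targets=[
    [[0.02,-0.012,0,0,0,-1,0.9],[0.055,-0.034,0,0,0,-2,0.9],[0.09,-0.055,0,0,0,-3,0.9],[0.125,-0.077,0,0,0,-4,0.9],[0.16,-0.098,0,0,0,-5,0.9],[0.195,-0.12,0,0,0,-6,0.9],[0.225,-0.138,0,0,0,-7,0.9],[0.25,-0.153,0,0,0,-7,0.9],[0.268,-0.164,0,0,0,-7,0.9],[0.268,-0.164,0,0,0,-7,0.9]],
  ],
)

```text
time_s: 34.4
tool_pos: [0.4773, 0.3426, 0.2023]
tool_rot: [-179.7, -0.0, 105.4]
force: [0.2, 0.1, -3.0]
grip_width: 0.0154
```

>>> arm_command(
  targets=[
    [[0,0,0,0,0,0,0.9],[0,0,0,0,0,0,0.9],[0,0,0,0,0,0,0.9]],
  ],
)

```text
time_s: 34.7
tool_pos: [0.4825, 0.3377, 0.2041]
tool_rot: [-180.0, 0.0, 104.9]
force: [-0.4, -0.1, -1.8]
grip_width: 0.0156
```

```bash
python3 go.py .4815,.3395,.09,105
```

```text
t 34.7 pos [0.4825 0.3377 0.2041] rot [-180.     0.   104.9] w 0.0156 F [-0.4 -0.1 -1.8] q7 -20.0
.4815,.3395,.09,105 -> [0.0021, -0.0004, 0.1141] [-0.0, 0.0, -0.1]
```

>>> arm_command(
  targets=[
    [[0.002,0,0.03,0,0,0,0.9],[0.002,0,0.06,0,0,0,0.9],[0.002,0,0.09,0,0,0,0.9],[0.002,0,0.109,0,0,0,0.9],[0.002,0,0.109,0,0,0,0.9],[0.002,0,0.109,0,0,0,0.9],[0.002,0,0.109,0,0,0,0.9]],
  ],
)

```text
time_s: 35.4
tool_pos: [0.4824, 0.3416, 0.0973]
tool_rot: [179.8, -0.1, 105.0]
force: [-0.6, -0.4, -0.2]
grip_width: 0.0155
```

```bash
python3 go.py .4815,.3395,.0537,105;  python3 pic.py scene s24 220 60 370 200
```

```text
t 35.4 pos [0.4824 0.3416 0.0973] rot [ 1.798e+02 -1.000e-01  1.050e+02] w 0.0155 F [-0.6 -0.4 -0.2] q7 -19.0
.4815,.3395,.0537,105 -> [-0.0018, -0.0015, 0.0436] [0.2, -0.1, -0.0]
```

View pics/s24.png

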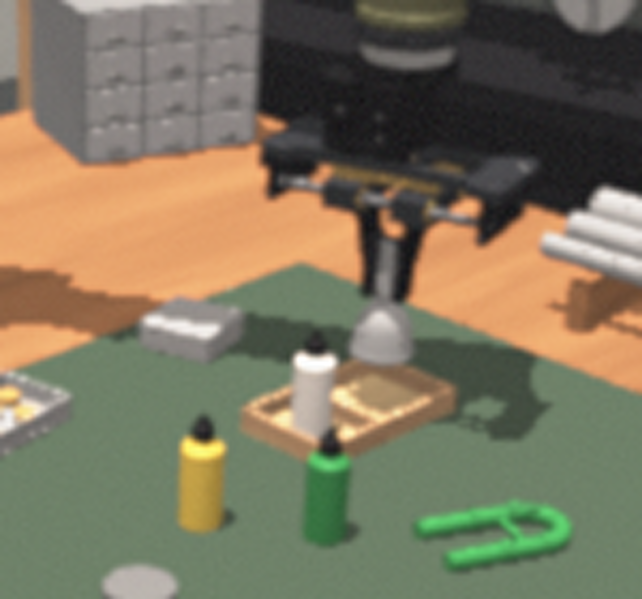

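>>> arm_command(
  targets=[
    [[-0.001,-0.001,0.018,0,0,0,0.9],[-0.001,-0.001,0.031,0,0,0,0.9],[-0.001,-0.001,0.039,0,0,0,0.9],[-0.001,-0.001,0.043,0,0,0,0.9],[-0.001,-0.001,0.043,0,0,0,0.9],[-0.001,-0.001,0.043,0,0,0,0.9]],
  ],
)

```text
time_s: 36.05
tool_pos: [0.4806, 0.3403, 0.0536]
tool_rot: [180.0, -0.0, 105.0]
force: [-2.5, -1.0, 5.6]
grip_width: 0.0159
```

```bash
python3 go.py .4815,.3395,.0537,105;  python3 pic.py scene s25 220 60 370 200
```

```text
t 36.05 pos [0.4806 0.3403 0.0536] rot [180.  -0. 105.] w 0.0159 F [-2.5 -1.   5.6] q7 -18.0
.4815,.3395,.0537,105 -> [-0.001, 0.0007, -0.0001] [0.0, -0.0, 0.0]
```

View pics/s25.png

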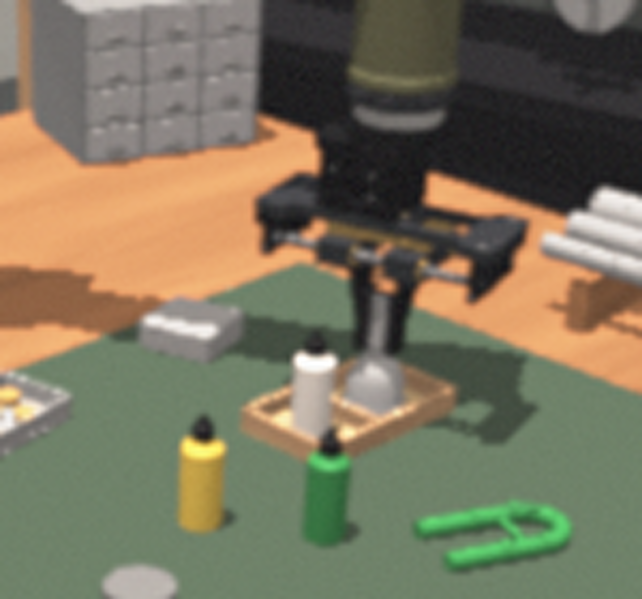

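>>> arm_command(
  targets=[
    [[0,0,0,0,0,0,0.6],[0,0,0,0,0,0,0.3],[0,0,0,0,0,0,0.3],[0,0,0,0,0,0,0.3],[0,0,-0.02,0,0,0,0.3],[0,0,-0.06,0,0,0,0.3],[0,0,-0.1,0,0,0,0.3],[0,0,-0.14,0,0,0,0.3],[0,0,-0.16,0,0,0,0.3],[0,0,-0.16,0,0,0,0.3]],
  ],
)

```text
time_s: 37.1
tool_pos: [0.4823, 0.3413, 0.2166]
tool_rot: [179.6, -0.2, 105.0]
force: [1.0, 0.3, -0.2]
grip_width: 0.0305
```

```bash
python3 go.py .22,.61,.22,150
```

```text
t 37.1 pos [0.4823 0.3413 0.2166] rot [179.6  -0.2 105. ] w 0.0305 F [ 1.   0.3 -0.2] q7 -20.0
.22,.61,.22,150 -> [0.3275, -0.1838, -0.0036] [0.4, -0.0, -45.0]
```

>>> arm_command(
  targets=[
    [[0.327,-0.184,0,0,0,-45,0.3],[0.327,-0.184,0,0,0,-45,0.3],[0.327,-0.184,0,0,0,-45,0.3],[0.327,-0.184,0,0,0,-45,0.3],[0.327,-0.184,0,0,0,-45,0.3],[0.327,-0.184,0,0,0,-45,0.3],[0.327,-0.184,0,0,0,-45,0.3],[0.327,-0.184,0,0,0,-45,0.3],[0.327,-0.184,0,0,0,-45,0.3],[0.327,-0.184,0,0,0,-45,0.3]],
  ],
)

```text
time_s: 38.1
tool_pos: [0.2176, 0.6077, 0.2107]
tool_rot: [-179.9, 0.1, 150.1]
force: [0.8, -1.3, 0.8]
grip_width: 0.0303
```

```bash
python3 pic.py top tF 0 0 512 384; python3 pic.py scene sF 50 80 370 300
python3 - <<'E'
from h import *
from cell import *
print(get_obs()["time_s"])
for n,a in(("tF","top0"),("sF","scene0")):
    P=cloud(dict(np.load(n+".npz")));P0=cloud(dict(np.load(a+".npz")))
    for nm,x,y in(("trombone",.681,-.096),("tub",.579,-.001),("cornetmp",.4861,-.3812),("botA",.5533,-.3688),("botB",.4815,.2675),("tubamp",.4815,.3395)):
        r=[]
        for Q in (P,P0):
            m=(np.hypot(Q[...,0]-x,Q[...,1]-y)<.033)&(Q[...,2]>.03 if nm!="tub" else Q[...,2]>.02)&(Q[...,2]<.15)
            if m.sum()<3: r.append(None);continue
            q=Q[m];t=q[q[:,2]>q[:,2].max()-.008];b=q[q[:,2]<.055]
            r.append((t.mean(0).round(4).tolist(),b.mean(0)[:2].round(4).tolist(),round(q[:,2].max(),4)))
        print(n,nm,r[0],"was",r[1] if nm in("trombone","tub") else "")
    T=np.array([.509,-.3175]);a=np.radians(10.5)
    L=(P[...,:2]-T)@np.array([[np.cos(a),-np.sin(a)],[np.sin(a),np.cos(a)]])
    m=(abs(L[...,0])<.06)&(L[...,1]>-.02)&(L[...,1]<.08)&(P[...,2]>.0125)&(P[...,2]<.03)
    print("slide local",L[m].min(0).round(3),L[m].max(0).round(3),"z95",np.percentile(P[m][:,2],95).round(4))
E
```

```text
38.2
tF trombone ([0.6794, -0.095, 0.0861], [0.6759, -0.0942], np.float64(0.0907)) was ([0.6788, -0.0951, 0.0856], [0.6753, -0.095], np.float64(0.0883))
tF tub ([0.577, -0.0005, 0.0318], [0.5764, -0.0005], np.float64(0.0364)) was ([0.5772, -0.0006, 0.0317], [0.5764, -0.0006], np.float64(0.0365))
tF cornetmp ([0.4838, -0.3792, 0.079], [0.4827, -0.3778], np.float64(0.0833)) was 
tF botA ([0.5517, -0.3667, 0.0877], [0.5471, -0.3577], np.float64(0.0932)) was 
tF botB ([0.4781, 0.2663, 0.0884], [0.4759, 0.2568], np.float64(0.0928)) was 
tF tubamp ([0.479, 0.3399, 0.0998], [0.4775, 0.3342], np.float64(0.1036)) was 
slide local [-0.053 -0.005] [0.05  0.075] z95 0.0233
sF trombone ([0.6832, -0.0978, 0.081], [0.6855, -0.0993], np.float64(0.0845)) was ([0.6839, -0.0978, 0.0815], [0.6849, -0.099], np.float64(0.0853))
sF tub ([0.5812, -0.0035, 0.0288], [0.5832, -0.0053], np.float64(0.0326)) was ([0.5817, -0.0038, 0.0282], [0.5825, -0.0046], np.float64(0.0314))
sF cornetmp ([0.4866, -0.3818, 0.0751], [0.4884, -0.3823], np.float64(0.0779)) was 
sF botA ([0.5565, -0.3698, 0.0856], [0.5644, -0.3733], np.float64(0.09)) was 
sF botB ([0.4848, 0.2639, 0.0874], [0.4881, 0.2587], np.float64(0.091)) was 
sF tubamp ([0.4827, 0.3383, 0.0946], [0.4877, 0.3316], np.float64(0.098)) was 
slide local [-0.052 -0.001] [0.051 0.058] z95 0.0199
```

View pics/tF.png

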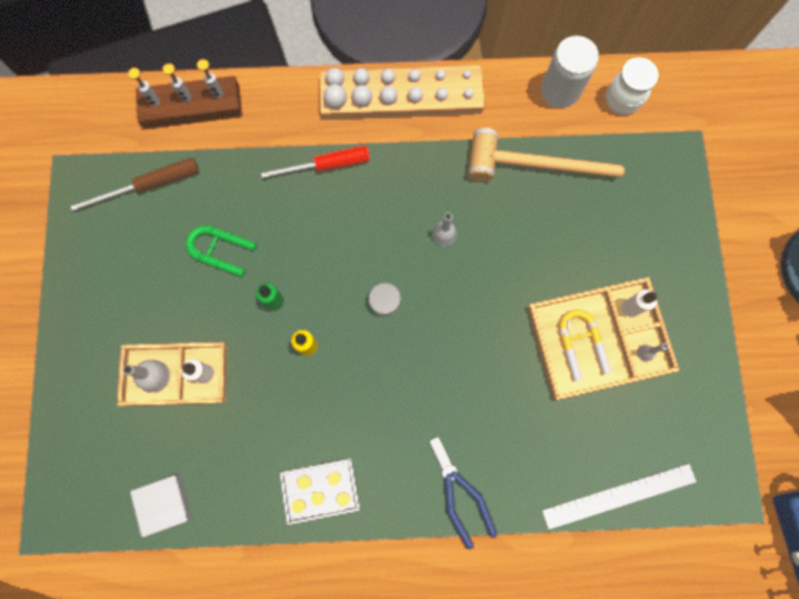

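View pics/sF.png

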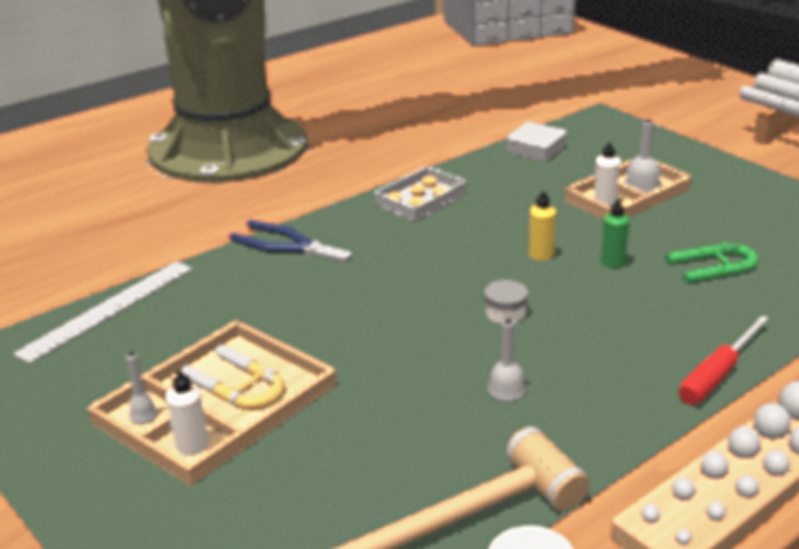

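Both final views show every item upright in its own compartment. In the top view the cornet tray around (604,338) holds the slide, a bottle and the small mouthpiece. The tuba tray around (172,374) holds the large mouthpiece and the other bottle. The tub at (385,298) and middle mouthpiece at (444,231) have not moved. Handing in.

```bash
python3 -c "
from cell import *
print(sign_off())"
```

```text
the job is handed in; nothing more can be done
None
```

I filled both job trays and handed the job in after about 38 s. The hand-in gave no verdict, so what follows rests on my own final checks.

- **Cornet tray:** the slide lies flat in the long compartment. One bottle and the smallest mouthpiece stand in the two small compartments.
- **Tuba tray:** the largest mouthpiece stands in the larger compartment and the other bottle in the smaller one.
- **Final pictures:** each item stands in its own compartment, within about 5 mm of where I aimed. The measured heights fit upright things standing on the tray floors. The middle mouthpiece and the grease tub moved less than 1 mm, within measurement noise, and I left the green and yellow look-alikes alone.
- **Disagreements:** the two cameras differed by about 3–7 mm throughout. The jaws closed to 8 mm on the small mouthpiece's shank, where about 10 mm was expected, but it lifted and landed upright.

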